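Load the autosampler rack in reverse order

ROBOT

A 7-joint arm with a two-finger parallel gripper is mounted at the origin on the work surface. World frame = base frame: x ahead of the robot, y to its left, z up, the work surface at z = 0. Lengths are in m, angles in rad, forces in N, time in s.
With the tool pointing down it reaches from about 0.425 to 0.875 m from the base axis. Payload 4.7 kg.
Tool frame: the origin (TCP) lies midway between the tips of the shut fingers; the grasp point (between the pads) lies 19 mm behind it; x points along the fingers, y is the direction in which the jaws open and shut, and the axes are right-handed (so a half turn about x gives the same grasp; the last joint's range is limited). The gripper opens to 87 mm and grips with 3 to 60 N. Pads are 19 mm wide; open, the fingers measure 117 mm over their backs; the gripper's body (75 mm by 190 mm) begins 51 mm behind the grasp point.
Start: joints at [1.359, 0.321, -0.07, 1.45, 0.023, 1.371, -0.057], TCP at [0.146, -0.634, 0.223] pointing down, gripper open.
Joint ranges: [-2.86, 2.86], [-0.3, 2.09], [-1.38, 1.24], [0.06, 2.45], [-1.56, 4.7], [0.09, 2.05], [-2.69, 2.69]. Speed limits (rad/s): [2.57, 2.57, 3.14, 3.14, 3.14, 3.14, 3.14].

INTERFACE

Orientations are given as a rotation vector (axis times angle).
In Python, from bench import ctrl gives the robot as it stands. The module is installed in compiled form; this text tells all that it offers.
- The arm moves only by the shell command python3 -m jog 'ROWS' [FORCE]. ROWS is JSON, a list of rows, each an object with "rot": the turn, a rotation vector about the tool's x, y, z in units of 5 degrees (1.0 is 5 degrees), a list of three; "travel": the shift along the tool's x, y, z in units of 0.3 m (1.0 is 0.3 m), a list of three; "jaw": the closure, from -1 (fully open) to 1 (shut), so that 0 is half open. In form: [{"rot": [ax, ay, az], "travel": [tx, ty, tz], "jaw": jaw}, ...]. A call has 1 to 8 rows; each row shifts and turns the commanded pose from where the row before left it, along the tool's axes as they then stand; what a row does not reach is not made up. A row lasts 1/10 s, in which the tool goes at most 50 mm and 8.59 degrees, less where a joint would pass 70% of its speed; a pose out of reach is approached as far as the arm can. A call with a number of a shift or a turn outside -1 to 1 is refused whole. A call with a gripper value outside its range is refused whole. The fingers move at their own pace and stop on an object; FORCE is the grip in N (left out, the last holds). Time passes only in rows, so rows that do not move let the fingers close. It gives the time, the measured TCP pose, the force and the opening at its end, in the units of the state.
- ctrl.get_state(): the state, without advancing time (a new reading comes with each control period).
- ctrl.get_image(name): name is "scene" or "top"; returns the picture (384x512x3 uint8, red, green, blue); there is no depth.
- ctrl.camera_model(name): a dict with "mtx" (3x3 intrinsics, pixels), "k1" (the pictures are not rectified: a ray, as slopes to the right and down, at radius r is drawn at 1 + k1 r^2 times it, then the intrinsics apply), "extrinsics" (4x4, takes a point from world to camera coordinates). Camera axes: x right, y up, looking along -z (the intrinsics and any distortion apply to the point x, -y, -z); pixel columns grow to the right and rows downward; lengths in m; the calibration is good to about 2 mm. A picture is of the moment at which its call begins. camera_model takes no time and is no camera call.
- ctrl.close_job(): hands the job in, once; it reports no verdict.
The state is a dict: "time": time; "joint_positions": joint angles; "qd": joint speeds; "joint_torque": joint torques, N m; "position": TCP position; "tool_rot": TCP orientation; "ft_force": force on the tool from outside, world axes, zero at the start; "torque": the same for the moment, N m; "grip_width": opening from 0.0 (shut) to 1.0 (fully open).
Only numpy, scipy, OpenCV 4.12 (cv2) and the standard library are available. Lean on these libraries where they do the work, as an engineer would, in place of code of your own. Each camera call takes 0.05 s, during which the arm holds its last target.

TASK

The last sample prepared has to be measured first: move all four capped sample bottles from the preparation tray into the four compartments of the white autosampler rack in reverse order, so that the bottle that stood nearest the purple end of the preparation tray goes to the compartment farthest from the purple end of the autosampler rack, and so on along the row, one bottle to a compartment. Keep the bottles upright, set each down gently on its compartment's floor without dropping or slamming it, and let go of them all; the coloured holders stay behind and show where each bottle stood.

Things in the scene. Friction and masses are not known exactly. Their poses are not given: they have to be found in the camera images.
- prep_tray: Preparation tray: fixed bare-aluminium plate, 66 x 246 x 5 mm, with a purple block (66 x 24 x 28 mm high) at its +y end. Origin on the bench under the middle of the plate (block not counted); y along the row towards the block (robot's left), z up. Four places at x = 0, y = 90 (next to the block), 30, -30, -90 mm. Stands left or right, turned up to 20 degrees.
- sampler_rack: Autosampler rack: fixed, white, 66 x 246 x 28 mm high, purple block (66 x 24 x 28 mm) at its +y end. Row of four open compartments, 54 x 54 mm inside, 6 mm walls, grey floor 5 mm above the origin, centres at x = 0, y = 90 (next to the block), 30, -30, -90 mm. Empty at start. Origin on the bench under the middle of the row; y towards the block (robot's left), z up. Turned up to 20 degrees.
- red_holder: Red open square holder, 56 x 56 mm outside, 22 mm high, 3 mm walls, 50 mm square inside, inner floor 3 mm above its origin. Fixed in one of the four places of the preparation tray; it marks where the red-capped bottle stood and stays there. Origin at the centre of its underside (5 mm above the bench), axes as the tray's.
- yellow_holder: Yellow open square holder, 56 x 56 mm outside, 22 mm high, 3 mm walls, 50 mm square inside, inner floor 3 mm above its origin. Fixed in one of the four places of the preparation tray; it marks where the yellow-capped bottle stood and stays there. Origin at the centre of its underside (5 mm above the bench), axes as the tray's.
- green_holder: Green open square holder, 56 x 56 mm outside, 22 mm high, 3 mm walls, 50 mm square inside, inner floor 3 mm above its origin. Fixed in one of the four places of the preparation tray; it marks where the green-capped bottle stood and stays there. Origin at the centre of its underside (5 mm above the bench), axes as the tray's.
- blue_holder: Blue open square holder, 56 x 56 mm outside, 22 mm high, 3 mm walls, 50 mm square inside, inner floor 3 mm above its origin. Fixed in one of the four places of the preparation tray; it marks where the blue-capped bottle stood and stays there. Origin at the centre of its underside (5 mm above the bench), axes as the tray's.
- red_bottle: White plastic sample bottle with a red screw cap (closed, never unscrews), about 90 g, standing loose in the red holder. Body 36 mm diameter up to 55 mm height, tapering shoulder, ribbed cap about 33 mm diameter from 66 to 90 mm height (the top). Origin at the centre of its foot, z up. It can be gripped by the cap from above with 15 N.
- yellow_bottle: White plastic sample bottle with a yellow screw cap (closed, never unscrews), about 90 g, standing loose in the yellow holder. Body 36 mm diameter up to 55 mm height, tapering shoulder, ribbed cap about 33 mm diameter from 66 to 90 mm height (the top). Origin at the centre of its foot, z up. It can be gripped by the cap from above with 15 N.
- green_bottle: White plastic sample bottle with a green screw cap (closed, never unscrews), about 90 g, standing loose in the green holder. Body 36 mm diameter up to 55 mm height, tapering shoulder, ribbed cap about 33 mm diameter from 66 to 90 mm height (the top). Origin at the centre of its foot, z up. It can be gripped by the cap from above with 15 N.
- blue_bottle: White plastic sample bottle with a blue screw cap (closed, never unscrews), about 90 g, standing loose in the blue holder. Body 36 mm diameter up to 55 mm height, tapering shoulder, ribbed cap about 33 mm diameter from 66 to 90 mm height (the top). Origin at the centre of its foot, z up. It can be gripped by the cap from above with 15 N.
Things that resemble listed ones, but are neither listed nor needed, are in the scene too. What is shaped like the red_bottle but turquoise is not meant.

How it is judged:
By the outcome, as a careful person would: the job done as asked, in the order asked, and still so for the second after the job is handed in, with the robot touching nothing.
It also fails if it takes over 112 s, if anything falls off the work surface, if the arm or the gripper's body presses on something with over 40 N, if the wrist force passes 120 N, or if a joint passes its speed limit or range.

## Working session

There is one attempt and no reset: what is moved stays moved. The work goes in short steps, Python scripts to look and compute and a shell command to move; the robot and the scene stay as the last step left them, time stands still between calls to the robot, and variables do not carry over. Pictures are saved under pics/ and viewed, and the job is handed in when it is done.

```bash
mkdir -p pics; python3 - <<'E'
from bench import ctrl
import cv2,numpy as np
np.set_printoptions(precision=4,suppress=True)
s=ctrl.get_state()
for k in s: print(k,s[k])
for n in("scene","top"):
    cv2.imwrite(f"pics/{n}0.png",ctrl.get_image(n)[:,:,::-1]); print(ctrl.camera_model(n))
E
```

```text
time 0.0
joint_positions [ 1.3591  0.3218 -0.0701  1.4517  0.0226  1.3708 -0.0569]
qd [-0.0017  0.0017  0.0013  0.0003 -0.0002 -0.0006  0.0009]
joint_torque [ -0.0008 -49.1287  -0.4043 -31.2536  -0.0641   0.0435   0.0001]
position [ 0.1454 -0.633   0.2215]
tool_rot [ 2.1024  0.2405 -2.1031]
ft_force [-0.6621  0.0115 -0.3335]
torque [-0.0256  0.0205 -0.0353]
grip_width 0.9991407733891202
{'mtx': array([[398.741 ,   0.    , 252.3359],
       [  0.    , 398.741 , 189.7216],
       [  0.    ,   0.    ,   1.    ]]), 'k1': -0.06644794143207063, 'extrinsics': array([[ 0.7419,  0.6704, -0.0112, -0.367 ],
       [-0.5454,  0.6131,  0.5715,  0.2755],
       [ 0.39  , -0.418 ,  0.8205, -1.0543],
       [ 0.    ,  0.    ,  0.    ,  1.    ]])}
{'mtx': array([[416.0007,   0.    , 257.6704],
       [  0.    , 416.0007, 190.4939],
       [  0.    ,   0.    ,   1.    ]]), 'k1': -0.006476289818354434, 'extrinsics': array([[-0.0169, -0.9999,  0.0005,  0.0137],
       [ 0.9933, -0.0167,  0.1143, -0.5441],
       [-0.1143,  0.0025,  0.9934, -0.9727],
       [ 0.    ,  0.    ,  0.    ,  1.    ]])}
```

View pics/scene0.png

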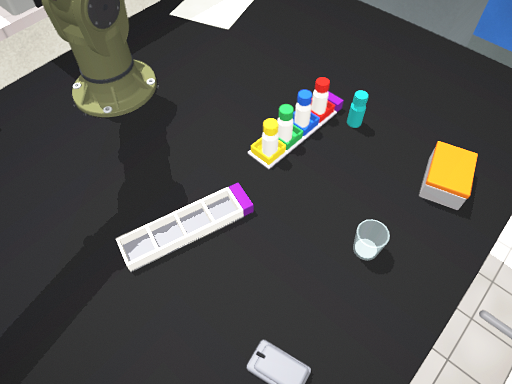

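View pics/top0.png

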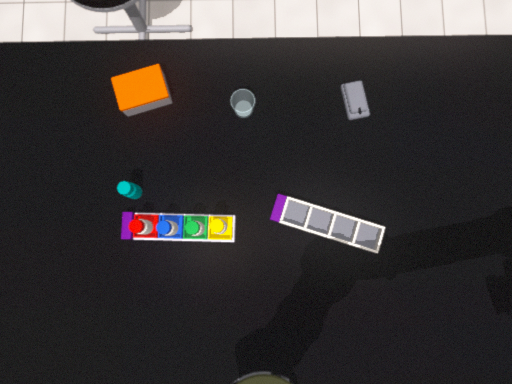

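Top view: bottle row is red (141,226), next to the purple block at (127,225), then blue (166,227), green (193,228) and yellow (219,226). The turquoise decoy is at (125,188). The rack's purple end is at (279,208) and its far compartment at (369,235). Next I'll take a close crop and measure.

```bash
cat > h.py <<'E'
import numpy as np, cv2
from bench import ctrl
from scipy.spatial.transform import Rotation as R
np.set_printoptions(precision=4,suppress=True)
def proj(n,P):
    m=ctrl.camera_model(n);P=np.atleast_2d(P);E=m["extrinsics"];c=P@E[:3,:3].T+E[:3,3]
    s=np.c_[c[:,0]/-c[:,2],-c[:,1]/-c[:,2]];r2=(s**2).sum(1,keepdims=True)
    s=s*(1+m["k1"]*r2);K=m["mtx"];return np.c_[s[:,0]*K[0,0]+K[0,2],s[:,1]*K[1,1]+K[1,2]]
def unproj(n,uv,z):
    m=ctrl.camera_model(n);uv=np.atleast_2d(np.array(uv,float));E=m["extrinsics"]
    d=np.array([m["k1"],0,0,0.]);u=cv2.undistortPoints(uv.reshape(-1,1,2),m["mtx"],d).reshape(-1,2)
    dirc=np.c_[u[:,0],-u[:,1],-np.ones(len(u))]@E[:3,:3];o=-E[:3,:3].T@E[:3,3]
    t=(z-o[2])/dirc[:,2];return o+dirc*t[:,None]
E
python3 - <<'E'
from h import *
im=cv2.imread("pics/top0.png");sc=cv2.imread("pics/scene0.png")
cv2.imwrite("pics/crop_tray.png",cv2.resize(im[170:250,105:245],None,fx=5,fy=5,interpolation=cv2.INTER_NEAREST))
def cent(I,h0,h1,smin,vmin,box):
    h=cv2.cvtColor(I,cv2.COLOR_BGR2HSV);m=(h[...,0]>=h0)&(h[...,0]<=h1)&(h[...,1]>smin)&(h[...,2]>vmin)
    M=np.zeros_like(m);x0,y0,x1,y1=box;M[y0:y1,x0:x1]=m[y0:y1,x0:x1];return M.astype(np.uint8)
# rack outline in both: white+purple
for n,I,box in(("top",im,(265,185,395,260)),("scene",sc,(105,170,262,280))):
    h=cv2.cvtColor(I,cv2.COLOR_BGR2HSV)
    pur=cent(I,140,155,120,60,box); 
    x0,y0,x1,y1=box
    m=np.zeros(I.shape[:2],np.uint8);m[y0:y1,x0:x1]=(h[y0:y1,x0:x1,2]>85)
    ps=np.argwhere(pur)[:,::-1].astype(np.float32)
    q=cv2.boxPoints(cv2.minAreaRect(np.argwhere(m)[:,::-1].astype(np.float32)))
    print(n,"all",q.tolist(),"\npurple c",ps.mean(0),len(ps))
    if n=="top":
        for z in(.028,):
            w=unproj(n,q,z)[:,:2];print(w,np.linalg.norm(w-np.roll(w,1,0),axis=1),w.mean(0),unproj(n,ps.mean(0),z))
    cv2.imwrite(f"pics/crop_rack_{n}.png",cv2.resize(I[y0:y1,x0:x1],None,fx=5,fy=5,interpolation=cv2.INTER_NEAREST))
E
```

```text
top all [[268.6709899902344, 219.79872131347656], [277.4074401855469, 191.9513397216797], [386.2978820800781, 226.11305236816406], [377.5614318847656, 253.96043395996094]] 
purple c [277.4245 207.1547] 278
[[ 0.4733 -0.0207]
 [ 0.5402 -0.0432]
 [ 0.4534 -0.3026]
 [ 0.3877 -0.2784]] [0.2715 0.0706 0.2736 0.07  ] [ 0.4636 -0.1612] [[ 0.5034 -0.0424  0.028 ]]
scene all [[113.250732421875, 238.4340362548828], [241.49375915527344, 179.1216278076172], [257.1529235839844, 212.97926330566406], [128.90989685058594, 272.29168701171875]] 
purple c [242.1662 198.1478] 379
```

View pics/crop_tray.png

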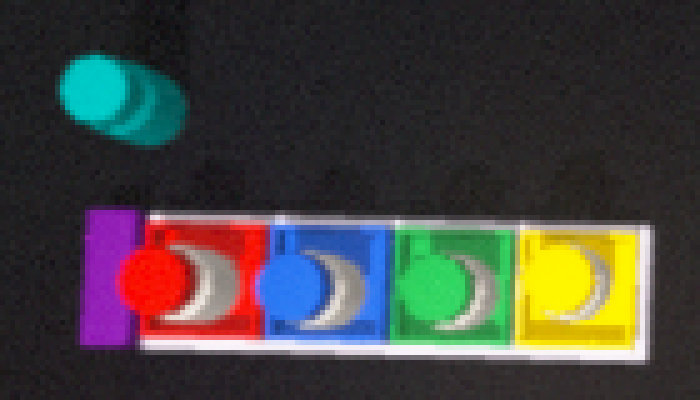

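View pics/crop_rack_top.png

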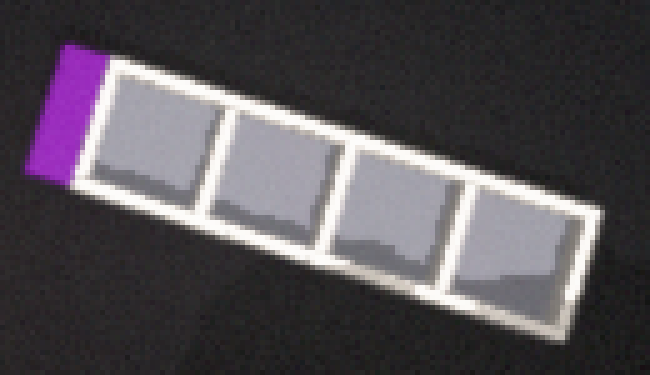

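```bash
cat > fit.py <<'E'
from h import *
from scipy.optimize import minimize
im={"top":cv2.imread("pics/top0.png"),"scene":cv2.imread("pics/scene0.png")}
S=R.from_rotvec(ctrl.get_state()["tool_rot"]).as_matrix();print("tool axes cols\n",S)
for n in im:
    E=ctrl.camera_model(n)["extrinsics"];print(n,"cam",-E[:3,:3].T@E[:3,3])
box={"top":(260,180,398,262),"scene":(105,170,262,280)}
mask={}
for n in im:
    h=cv2.cvtColor(im[n],cv2.COLOR_BGR2HSV);x0,y0,x1,y1=box[n];m=np.zeros(h.shape[:2],np.uint8)
    m[y0:y1,x0:x1]=(h[y0:y1,x0:x1,2]>80)*1
    m=cv2.morphologyEx(m,cv2.MORPH_OPEN,np.ones((3,3)));c,_=cv2.findContours(m,0,2);c=max(c,key=cv2.contourArea)
    m[:]=0;cv2.fillPoly(m,[cv2.convexHull(c)],1);mask[n]=cv2.resize(m*255,None,fx=4,fy=4,interpolation=cv2.INTER_LINEAR)/255.
def cost(p,names=("top","scene"),L=(-.123,.147),H=.028,W=.033):
    x,y,a=p;c,s=np.cos(a),np.sin(a)
    P=np.array([[x+c*i-s*j,y+s*i+c*j,k] for i in(-W,W) for j in L for k in(0,H)])
    t=0
    for n in names:
        r=np.zeros(mask[n].shape,np.uint8);uv=(proj(n,P)+.5)*4-.5
        cv2.fillPoly(r,[cv2.convexHull(np.round(uv*16).astype(np.int32))],1,cv2.LINE_8,4)
        t+=np.abs(r-mask[n]).sum()/16
    return t
for nm in(("top",),("scene",),("top","scene")):
    b=minimize(cost,[.463,-.17,-.28],args=(nm,),method="Nelder-Mead",options=dict(initial_simplex=[[.463,-.17,-.28],[.475,-.17,-.28],[.463,-.155,-.28],[.463,-.17,-.2]]))
    print(nm,b.x,np.degrees(b.x[2]),b.fun)
x,y,a=b.x
for j in(.09,.03,-.03,-.09): print("comp",j,x-np.sin(a)*j,y+np.cos(a)*j, proj("top",[x-np.sin(a)*j,y+np.cos(a)*j,.005]))
# caps: triangulate with disc of cap top: colour mask brightest in each
E
python3 fit.py
```

```text
tool axes cols
 [[-0.0005  0.2239 -0.9746]
 [ 0.0017 -0.9746 -0.2239]
 [-1.     -0.0017  0.0001]]
top cam [0.4295 0.007  1.0285]
scene cam [ 0.8337 -0.3636  0.7035]
('top',) [ 0.4604 -0.1732 -0.323 ] -18.505085344540934 225.87647058823526
('scene',) [ 0.4603 -0.1743 -0.321 ] -18.389279701333617 211.28480392156865
('top', 'scene') [ 0.4602 -0.1734 -0.3221] -18.457704817313697 464.04656862745094
comp 0.09 0.48868658077340255 -0.08802472721523198 [[295.6326 213.4868]]
comp 0.03 0.46969030916596927 -0.14493818489455967 [[318.9985 220.8234]]
comp -0.03 0.45069403755853593 -0.20185164257388732 [[342.4489 228.1859]]
comp -0.09 0.43169776595110265 -0.25876510025321503 [[365.9809 235.5736]]
```

```bash
python3 -c "
import cv2
im=cv2.imread('pics/scene0.png')
cv2.imwrite('pics/crop_tray_s.png',cv2.resize(im[70:170,240:370],None,fx=5.5,fy=5.5,interpolation=cv2.INTER_NEAREST))"
```

```text
(no output)
```

View pics/crop_tray_s.png

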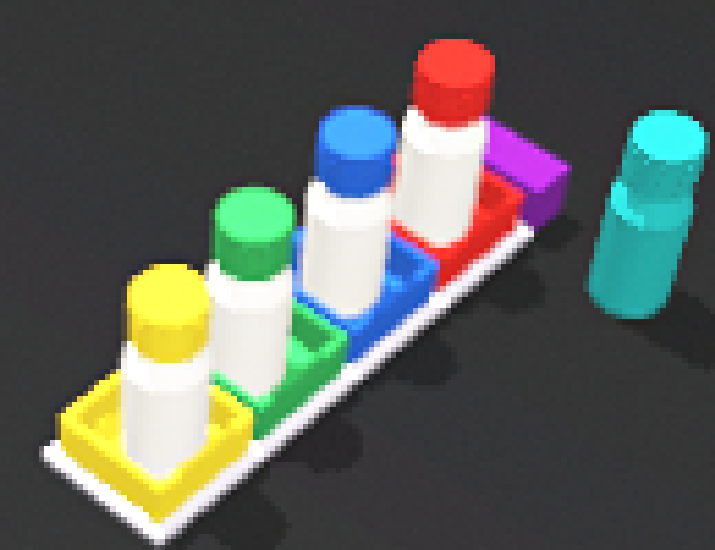

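```bash
cat >> fit.py <<'E'
def ov(p,n,fn):
    x,y,a=p;c,s=np.cos(a),np.sin(a);k=5;x0,y0,x1,y1=box[n]
    I=cv2.resize(im[n][y0:y1,x0:x1],None,fx=k,fy=k,interpolation=cv2.INTER_NEAREST)
    def rect(cx,cy,w,l,z,col):
        P=[[x+c*(cx+i)-s*(cy+j),y+s*(cx+i)+c*(cy+j),z] for i,j in((-w,-l),(w,-l),(w,l),(-w,l))]
        uv=((proj(n,P)-[x0,y0]+.5)*k-.5).round().astype(np.int32);cv2.polylines(I,[uv],True,col,1)
    rect(0,.012,.033,.135,.028,(0,255,0));rect(0,.012,.033,.135,0,(0,0,255))
    for j in(.09,.03,-.03,-.09): rect(0,j,.027,.027,.028,(255,0,0));
    cv2.imwrite(fn,I)
ov(b.x,"top","pics/ov_top.png");ov(b.x,"scene","pics/ov_scene.png")
E
python3 fit.py >/dev/null
```

```text
(no output)
```

View pics/ov_top.png

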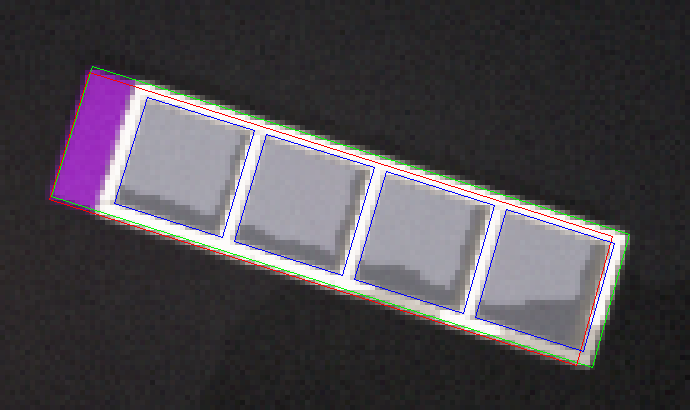

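View pics/ov_scene.png

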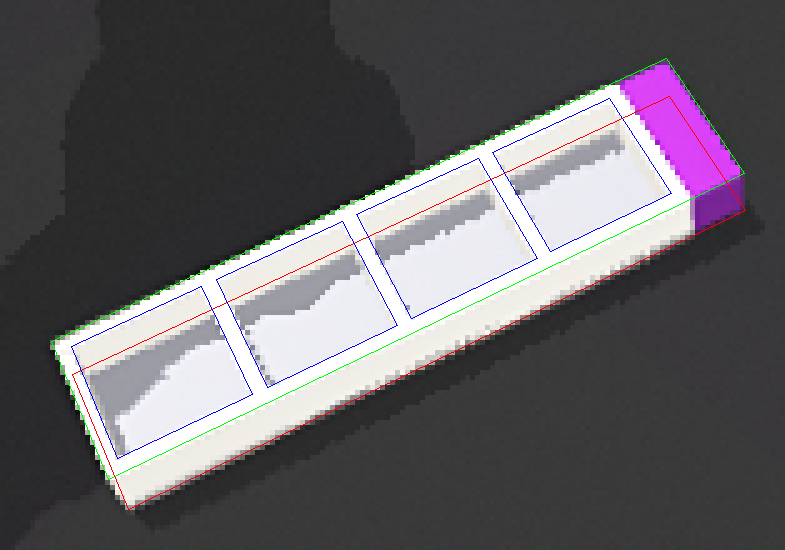

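```bash
python3 - <<'E'
from h import *
t=np.array([[155,283],[291,287],[433,290],[557,283]])
s=np.array([[455,58],[357,126],[254,212],[168,288]])
T=unproj("top",(t+.5)/5-.5+[105,170],.098);S=unproj("scene",(s+.5)/5.5-.5+[240,70],.098)
print("top\n",T,"\nscene\n",S); m=(T+S)/2;print("mean\n",m)
print("spacing",np.linalg.norm(np.diff(m,axis=0),axis=1))
d=m[0]-m[3];print("yaw",np.degrees(np.arctan2(-d[0],d[1])))
print("turq",unproj("top",(np.array([95,90])+.5)/5-.5+[105,170],.09))
# tray plate corners at z=.005 from top: bottom-left-ish (140,347) , right-bottom (650,362), right-top(655,226)
print(unproj("top",(np.array([[140,347],[650,362],[655,226]])+.5)/5-.5+[105,170],.005))
print("purple top corners",unproj("top",(np.array([[87,209],[79,347],[140,209]])+.5)/5-.5+[105,170],.028))
E
```

```text
top
 [[0.4609 0.2783 0.098 ]
 [0.4582 0.2176 0.098 ]
 [0.4558 0.1542 0.098 ]
 [0.458  0.0989 0.098 ]] 
scene
 [[0.4602 0.2802 0.098 ]
 [0.4553 0.2193 0.098 ]
 [0.4557 0.1526 0.098 ]
 [0.4574 0.0986 0.098 ]]
mean
 [[0.4605 0.2792 0.098 ]
 [0.4568 0.2184 0.098 ]
 [0.4558 0.1534 0.098 ]
 [0.4577 0.0988 0.098 ]]
spacing [0.0609 0.065  0.0547]
yaw -0.9041194110387077
turq [[0.5492 0.3094 0.09  ]]
[[0.433  0.3122 0.005 ]
 [0.4216 0.0629 0.005 ]
 [0.4879 0.0597 0.005 ]]
purple top corners [[0.4994 0.332  0.028 ]
 [0.4334 0.3346 0.028 ]
 [0.499  0.3065 0.028 ]]
```

Cap positions agree between the two cameras to within 2 mm, spacing is about 60 mm, and the rack centres agree too. Candidates for "red bottle" in the top view are the red cap (141,226), the turquoise look-alike (125,188) and the orange box (142,90). The crop confirms the red cap stands in the red holder beside the purple block. First I rotate so the jaws lie along world x.

```bash
python3 -m jog '[{"rot":[-1,0,0],"travel":[0,0,0],"jaw":-0.5},{"rot":[-1,0,0],"travel":[0,0,0],"jaw":-0.5},{"rot":[-1,0,0],"travel":[0,0,0],"jaw":-0.5},{"rot":[-1,0,0],"travel":[0,0,0],"jaw":-0.5},{"rot":[-1,0,0],"travel":[0,0,0],"jaw":-0.5},{"rot":[-1,0,0],"travel":[0,0,0],"jaw":-0.5},{"rot":[-1,0,0],"travel":[0,0,0],"jaw":-0.5},{"rot":[-1,0,0],"travel":[0,0,0],"jaw":-0.5}]' 15
python3 -m jog '[{"rot":[-1,0,0],"travel":[0,0,0],"jaw":-0.5},{"rot":[-1,0,0],"travel":[0,0,0],"jaw":-0.5},{"rot":[-1,0,0],"travel":[0,0,0],"jaw":-0.5},{"rot":[-1,0,0],"travel":[0,0,0],"jaw":-0.5},{"rot":[-1,0,0],"travel":[0,0,0],"jaw":-0.5},{"rot":[-1,0,0],"travel":[0,0,0],"jaw":-0.5},{"rot":[-1,0,0],"travel":[0,0,0],"jaw":-0.5},{"rot":[-0.4,0,0],"travel":[0,0,0],"jaw":-0.5}]'
cat > st.py <<'E'
from h import *
s=ctrl.get_state();print(s["time"],s["position"],"F",s["ft_force"],"w",s["grip_width"]*87,"q",s["joint_positions"]);print(R.from_rotvec(s["tool_rot"]).as_matrix())
E
python3 st.py
```

```text
time: 0.9
position: [0.1454, -0.6332, 0.2219]
tool_rot: [1.666, 0.834, -1.665]
ft_force: [0.1, 0.3, -0.7]
grip_width: 0.749
time: 1.7
position: [0.1454, -0.6332, 0.2219]
tool_rot: [1.209, 1.211, -1.208]
ft_force: [0.8, 0.6, 0.6]
grip_width: 0.751
1.7 [ 0.1454 -0.6332  0.2219] F [0.7508 0.5797 0.6372] w 65.33718289700582 q [ 1.4966  0.3322 -0.2467  1.4454  0.0812  1.3752  1.2484]
[[-0.0002  1.      0.0014]
 [ 0.0011  0.0014 -1.    ]
 [-1.     -0.0002 -0.0011]]
```

```bash
python3 -m jog '[{"rot":[0,0,0],"travel":[0,0.131,-0.1],"jaw":-0.5},{"rot":[0,0,0],"travel":[0,0.131,-0.1],"jaw":-0.5},{"rot":[0,0,0],"travel":[0,0.131,-0.1],"jaw":-0.5},{"rot":[0,0,0],"travel":[0,0.131,-0.1],"jaw":-0.5},{"rot":[0,0,0],"travel":[0,0.131,-0.1],"jaw":-0.5},{"rot":[0,0,0],"travel":[0,0.131,-0.1],"jaw":-0.5},{"rot":[0,0,0],"travel":[0,0.131,-0.1],"jaw":-0.5},{"rot":[0,0,0],"travel":[0,0.131,-0.1],"jaw":-0.5}]'
python3 -m jog '[{"rot":[0,0,0],"travel":[0,0,-0.15],"jaw":-0.5},{"rot":[0,0,0],"travel":[0,0,-0.15],"jaw":-0.5},{"rot":[0,0,0],"travel":[0,0,-0.15],"jaw":-0.5},{"rot":[0,0,0],"travel":[0,0,-0.15],"jaw":-0.5},{"rot":[0,0,0],"travel":[0,0,-0.15],"jaw":-0.5},{"rot":[0,0,0],"travel":[0,0,-0.15],"jaw":-0.5},{"rot":[0,0,0],"travel":[0,0,-0.15],"jaw":-0.5},{"rot":[0,0,0],"travel":[0,0,-0.15],"jaw":-0.5}]'
python3 -m jog '[{"rot":[0,0,0],"travel":[0,0,-0.15],"jaw":-0.5},{"rot":[0,0,0],"travel":[0,0,-0.15],"jaw":-0.5},{"rot":[0,0,0],"travel":[0,0,-0.15],"jaw":-0.5},{"rot":[0,0,0],"travel":[0,0,-0.15],"jaw":-0.5},{"rot":[0,0,0],"travel":[0,0,-0.15],"jaw":-0.5},{"rot":[0,0,0],"travel":[0,0,-0.15],"jaw":-0.5},{"rot":[0,0,0],"travel":[0,0,0],"jaw":-0.5}]'
python3 st.py
```

```text
time: 2.5
position: [0.4612, -0.3924, 0.2223]
tool_rot: [1.21, 1.209, -1.211]
ft_force: [1.2, -0.9, 0.1]
grip_width: 0.753
time: 3.3
position: [0.46, -0.0321, 0.2223]
tool_rot: [1.21, 1.208, -1.211]
ft_force: [0.6, -0.8, -0.2]
grip_width: 0.753
time: 4.0
position: [0.4583, 0.2436, 0.2226]
tool_rot: [1.205, 1.219, -1.201]
ft_force: [-1.5, 0.5, 1.2]
grip_width: 0.751
4.0 [0.4583 0.2436 0.2226] F [-1.4868  0.5069  1.213 ] w 65.36523762657023 q [ 0.4807  0.1382 -1.0857  1.7445  0.1202  1.3322 -0.6197]
[[-0.0015  1.      0.0097]
 [ 0.0054  0.0097 -0.9999]
 [-1.     -0.0015 -0.0054]]
```

```bash
python3 -m jog '[{"rot":[0,0,0],"travel":[0,0.005,-0.06],"jaw":-0.5},{"rot":[0,0,0],"travel":[0,0,-0.06],"jaw":-0.5},{"rot":[0,0,0],"travel":[0.1,0,0],"jaw":-0.5},{"rot":[0,0,0],"travel":[0.1,0,0],"jaw":-0.5},{"rot":[0,0,0],"travel":[0,0,0],"jaw":-0.5}]'
python3 st.py
```

```text
time: 4.5
position: [0.46, 0.2696, 0.1587]
tool_rot: [1.204, 1.211, -1.217]
ft_force: [-0.0, -1.2, -0.8]
grip_width: 0.748
4.5 [0.46   0.2696 0.1587] F [-0.0357 -1.1665 -0.8287] w 65.06563659792013 q [ 0.3628  0.2651 -1.0659  1.7901  0.2433  1.2382 -0.7718]
[[-0.007   1.     -0.0011]
 [-0.0036 -0.0012 -1.    ]
 [-1.     -0.007   0.0036]]
```

```bash
python3 -m jog '[{"rot":[0,0,0],"travel":[0.05,0,-0.016],"jaw":-0.5},{"rot":[0,0,0],"travel":[0.07,0,-0.016],"jaw":-0.5},{"rot":[0,0,0],"travel":[0.07,0,0],"jaw":-0.5},{"rot":[0,0,0],"travel":[0.06,0,0],"jaw":-0.5},{"rot":[0,0,0],"travel":[0.03,0,0],"jaw":-0.5},{"rot":[0,0,0],"travel":[0,0,0],"jaw":-0.5}]'
python3 st.py
```

```text
time: 5.1
position: [0.4622, 0.2815, 0.078]
tool_rot: [1.209, 1.209, -1.211]
ft_force: [-0.1, -0.9, 0.0]
grip_width: 0.75
5.1 [0.4622 0.2815 0.078 ] F [-0.0641 -0.933   0.0375] w 65.25957782656006 q [ 0.2692  0.3804 -1.0086  1.8614  0.36    1.0986 -0.8767]
[[-0.0011  1.     -0.0013]
 [-0.0003 -0.0013 -1.    ]
 [-1.     -0.0011  0.0003]]
```

```bash
python3 -m jog '[{"rot":[0,0,0],"travel":[0.03,-0.005,0.007],"jaw":-0.5},{"rot":[0,0,0],"travel":[0,0,0],"jaw":0},{"rot":[0,0,0],"travel":[0,0,0],"jaw":0.2},{"rot":[0,0,0],"travel":[0,0,0],"jaw":1},{"rot":[0,0,0],"travel":[0,0,0],"jaw":1},{"rot":[0,0,0],"travel":[0,0,0],"jaw":1},{"rot":[0,0,0],"travel":[0,0,0],"jaw":1}]' 18
python3 st.py
python3 - <<'E'
from h import *
cv2.imwrite("pics/s1.png",ctrl.get_image("scene")[:,:,::-1])
E
```

```text
time: 5.8
position: [0.4611, 0.2797, 0.0697]
tool_rot: [1.21, 1.208, -1.21]
ft_force: [-0.0, -0.0, -0.2]
grip_width: 0.348
5.8 [0.4611 0.2797 0.0697] F [-0.0309 -0.0004 -0.1887] w 30.234809191473186 q [ 0.2676  0.3861 -1.0039  1.8743  0.3685  1.0813 -0.8817]
[[ 0.0005  1.     -0.0011]
 [ 0.0001 -0.0011 -1.    ]
 [-1.      0.0005 -0.0001]]
```

View pics/s1.png

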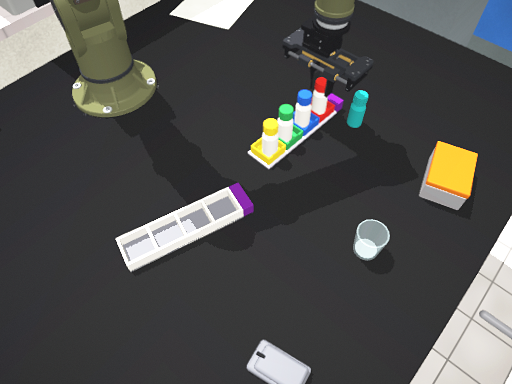

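```bash
python3 -m jog '[{"rot":[0,0,0],"travel":[0,0,0],"jaw":1},{"rot":[0,0,0],"travel":[0,0,0],"jaw":1},{"rot":[0,0,0],"travel":[0,0,0],"jaw":1}]'
python3 - <<'E'
from h import *
I=ctrl.get_image("scene")[:,:,::-1]
cv2.imwrite("pics/s2.png",cv2.resize(I[20:150,250:390],None,fx=4.5,fy=4.5,interpolation=cv2.INTER_CUBIC))
E
```

```text
time: 6.15
position: [0.4611, 0.2797, 0.0697]
tool_rot: [1.21, 1.208, -1.21]
ft_force: [1.2, -0.6, 1.0]
grip_width: 0.351
```

View pics/s2.png

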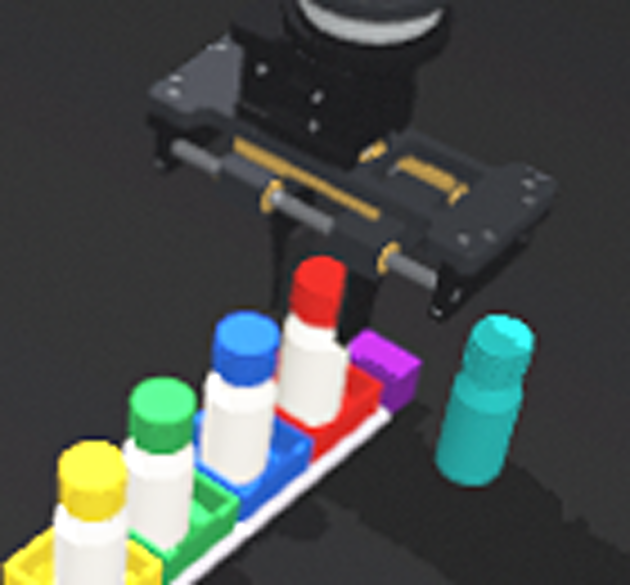

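```bash
python3 - <<'E'
from h import *
p=np.array([.461,.28,0])
for n,b in(("scene",(250,20,390,150)),("top",(70,160,210,290))):
    I=np.ascontiguousarray(ctrl.get_image(n)[:,:,::-1]);k=4.5
    J=cv2.resize(I[b[1]:b[3],b[0]:b[2]],None,fx=k,fy=k,interpolation=cv2.INTER_CUBIC)
    J=np.clip(J.astype(float)*2,0,255).astype(np.uint8)
    for dx in(-.0165,0,.0165):
      for z in(.07,.098,.14):
        uv=proj(n,p+[dx,0,z])[0];c=((uv-[b[0],b[1]]+.5)*k).round().astype(int);cv2.circle(J,tuple(int(v) for v in c),4,(255,0,255) if z==.07 else (0,255,0) if z<.1 else (255,255,0),-1)
    cv2.imwrite(f"pics/chk_{n}.png",J)
E
```

```text
(no output)
```

View pics/chk_scene.png

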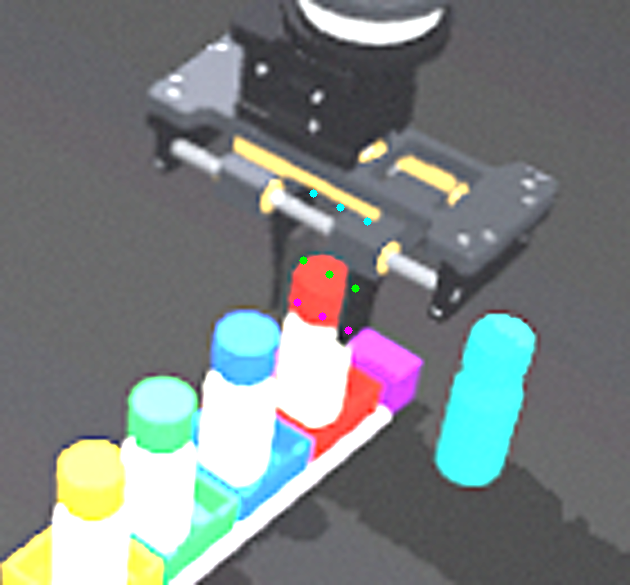

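View pics/chk_top.png

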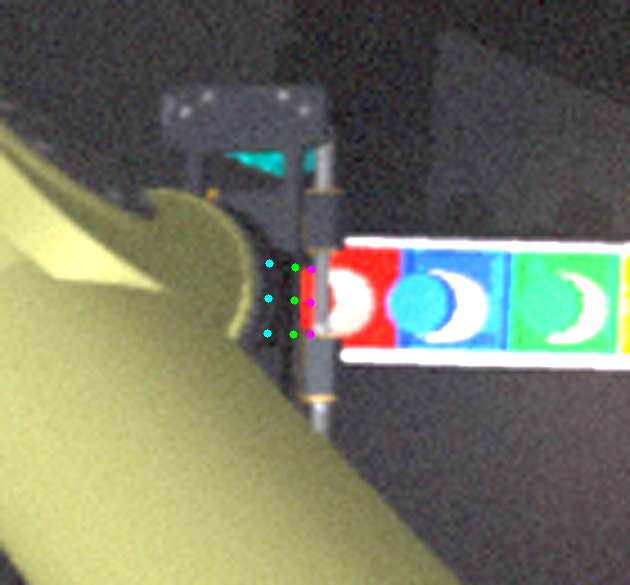

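```bash
python3 -m jog '[{"rot":[0,0,0],"travel":[-0.02,0,0],"jaw":1},{"rot":[0,0,0],"travel":[-0.04,0,0],"jaw":1},{"rot":[0,0,0],"travel":[-0.04,0,0],"jaw":1},{"rot":[0,0,0],"travel":[0,0,0],"jaw":1}]'
python3 st.py
python3 - <<'E'
from h import *
I=ctrl.get_image("scene")[:,:,::-1]
cv2.imwrite("pics/s3.png",np.clip(1.7*cv2.resize(I[20:150,250:390],None,fx=4.5,fy=4.5,interpolation=cv2.INTER_CUBIC).astype(float),0,255))
E
```

```text
time: 6.7
position: [0.462, 0.2806, 0.1017]
tool_rot: [1.213, 1.207, -1.207]
ft_force: [0.6, -0.2, -1.7]
grip_width: 0.35
6.7 [0.462  0.2806 0.1017] F [ 0.6059 -0.1901 -1.6913] w 30.449174074747848 q [ 0.2967  0.3443 -1.0312  1.8448  0.3268  1.1323 -0.8505]
[[ 0.0033  1.     -0.0011]
 [ 0.0014 -0.0011 -1.    ]
 [-1.      0.0033 -0.0014]][ WARN:0@1.359] global loadsave.cpp:1063 imwrite_ Unsupported depth image for selected encoder is fallbacked to CV_8U.
```

View pics/s3.png

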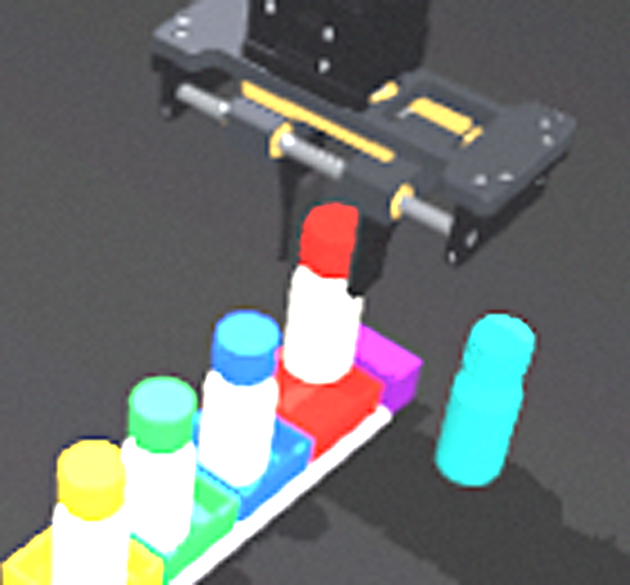

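```bash
python3 -m jog '[{"rot":[0,0,0],"travel":[-0.06,0,0],"jaw":1},{"rot":[0,0,0],"travel":[-0.1,0,0],"jaw":1},{"rot":[0,0,0],"travel":[-0.1,0,0],"jaw":1},{"rot":[0,0,0],"travel":[-0.08,0,0],"jaw":1},{"rot":[0,0,0],"travel":[0,0,0.05],"jaw":1},{"rot":[0,0,0],"travel":[0,0,0.1],"jaw":1},{"rot":[0,0,0],"travel":[0,0,0.1],"jaw":1},{"rot":[0,0,0],"travel":[0,0,0.1],"jaw":1}]'
python3 -m jog '[{"rot":[0,0,0],"travel":[0,0,0.1],"jaw":1},{"rot":[0,0,0],"travel":[0,0,0.1],"jaw":1},{"rot":[0,0,0],"travel":[0,0,0.1],"jaw":1},{"rot":[0,0,0],"travel":[0,0,0.1],"jaw":1},{"rot":[0,0,0],"travel":[0,0,0.1],"jaw":1},{"rot":[0,0,0],"travel":[0,0,0.1],"jaw":1},{"rot":[0,0,0],"travel":[0,0,0.1],"jaw":1},{"rot":[0,0,0],"travel":[0,0,0.1],"jaw":1}]'
python3 -m jog '[{"rot":[0,0,0],"travel":[0,-0.01,0.1],"jaw":1},{"rot":[0,0,0],"travel":[0,-0.02,0.1],"jaw":1},{"rot":[0,0,0],"travel":[0,-0.02,0.1],"jaw":1},{"rot":[0,0,0],"travel":[0,-0.02,0.1],"jaw":1},{"rot":[0,0,0],"travel":[0,-0.02,0.1],"jaw":1},{"rot":[0,0,0],"travel":[0,-0.01,0.08],"jaw":1},{"rot":[0,0,0],"travel":[0,0,0.03],"jaw":1},{"rot":[0,0,0],"travel":[0,0,0],"jaw":1}]'
python3 st.py
```

```text
time: 7.55
position: [0.4603, 0.1735, 0.2012]
tool_rot: [1.209, 1.209, -1.21]
ft_force: [1.0, -0.3, -1.4]
grip_width: 0.349
time: 8.35
position: [0.46, -0.0665, 0.2013]
tool_rot: [1.209, 1.209, -1.21]
ft_force: [-0.5, 0.9, -1.6]
grip_width: 0.347
time: 9.15
position: [0.43, -0.2489, 0.2011]
tool_rot: [1.212, 1.209, -1.211]
ft_force: [0.3, 0.1, -0.3]
grip_width: 0.354
9.15 [ 0.43   -0.2489  0.2011] F [ 0.3038  0.0961 -0.3195] w 30.773234666126573 q [ 1.0637  0.0349 -0.5995  1.8326  0.0198  1.281   0.4558]
[[-0.0004  1.     -0.0031]
 [ 0.0009 -0.0031 -1.    ]
 [-1.     -0.0004 -0.0009]]
```

```bash
python3 -m jog '[{"rot":[0,0,0],"travel":[0,0.006,0.033],"jaw":1},{"rot":[0,0,0],"travel":[0.07,0,0],"jaw":1},{"rot":[0,0,0],"travel":[0.1,0,0],"jaw":1},{"rot":[0,0,0],"travel":[0.1,0,0],"jaw":1},{"rot":[0,0,0],"travel":[0,0,0],"jaw":1},{"rot":[0,0,0],"travel":[0,0,0],"jaw":1}]'
python3 st.py
cat > look.py <<'E'
from h import *
import sys
# look.py name x0 y0 x1 y1 out [x y z ...points]
n=sys.argv[1];b=[int(v) for v in sys.argv[2:6]];k=min(780/(b[2]-b[0]),580/(b[3]-b[1]))
I=ctrl.get_image(n)[:,:,::-1];cv2.imwrite(sys.argv[6]+"_raw.png",I)
J=cv2.resize(I[b[1]:b[3],b[0]:b[2]],None,fx=k,fy=k,interpolation=cv2.INTER_CUBIC)
J=np.clip(J.astype(float)*1.4,0,255).astype(np.uint8)
for P in np.array(sys.argv[7:],float).reshape(-1,3):
    c=((proj(n,P)[0]-b[:2]+.5)*k).round().astype(int);cv2.circle(J,(int(c[0]),int(c[1])),3,(255,0,255),-1)
cv2.imwrite(sys.argv[6]+".png",J)
E
python3 look.py scene 90 120 270 290 pics/s4 .4317 -.2588 .005 .4886 -.088 .005
```

```text
time: 9.75
position: [0.4326, -0.2574, 0.121]
tool_rot: [1.209, 1.21, -1.209]
ft_force: [0.5, -0.5, -0.5]
grip_width: 0.348
9.75 [ 0.4326 -0.2574  0.121 ] F [ 0.5029 -0.4861 -0.4874] w 30.28560447619326 q [ 1.0508  0.1265 -0.599   1.9173  0.0785  1.1212  0.4219]
[[-0.0001  1.      0.0007]
 [ 0.0006  0.0007 -1.    ]
 [-1.     -0.0001 -0.0006]]
```

View pics/s4.png

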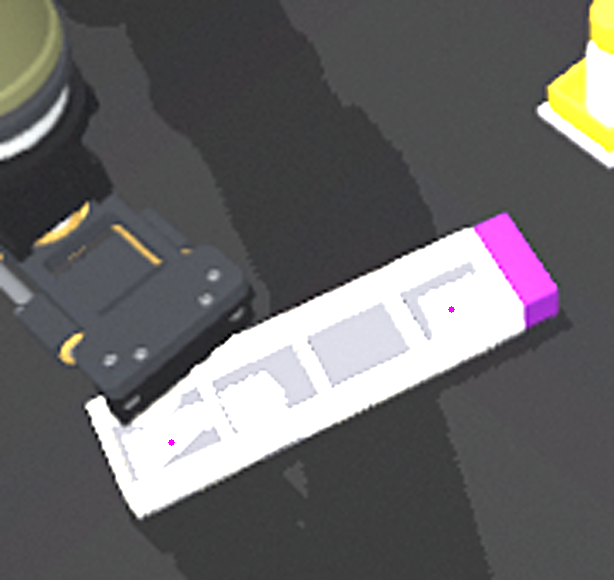

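```bash
python3 look.py scene 60 60 280 290 pics/s5 .432 -.257 .059 .432 -.257 .114 .432 -.257 .149 .432 -.257 .121
```

```text
(no output)
```

View pics/s5.png

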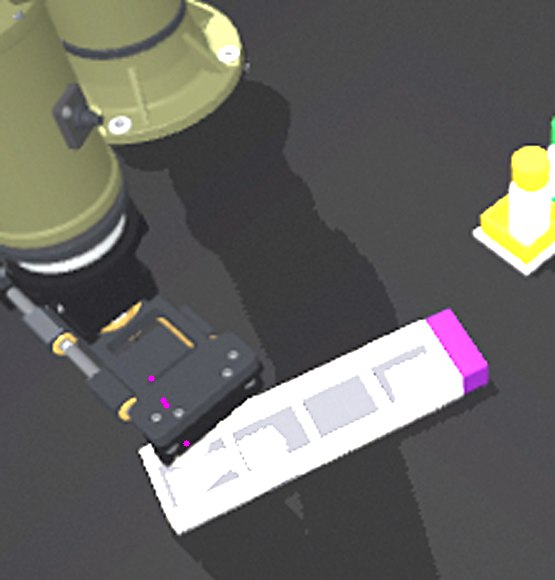

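```bash
python3 look.py top 100 150 412 372 pics/t5 .432 -.257 .059
```

```text
(no output)
```

View pics/t5.png

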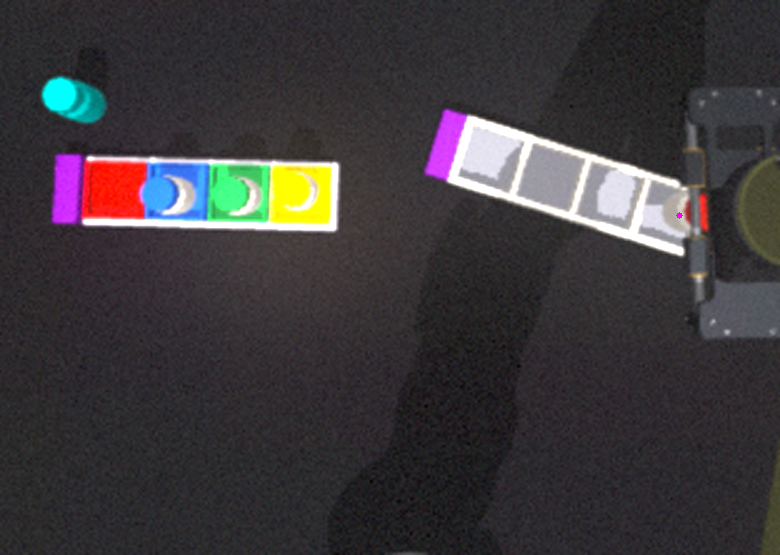

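```bash
python3 -m jog '[{"rot":[0,0,0],"travel":[0.04,-0.003,0.004],"jaw":1},{"rot":[0,0,0],"travel":[0.05,0,0],"jaw":1},{"rot":[0,0,0],"travel":[0.05,0,0],"jaw":1},{"rot":[0,0,0],"travel":[0.02,0,0],"jaw":1},{"rot":[0,0,0],"travel":[0.006,0,0],"jaw":1},{"rot":[0,0,0],"travel":[0,0,0],"jaw":1}]'
python3 -m jog '[{"rot":[0,0,0],"travel":[0.004,0,0],"jaw":1},{"rot":[0,0,0],"travel":[0,0,0],"jaw":1}]'
```

```text
time: 10.5
position: [0.4313, -0.2594, 0.0707]
tool_rot: [1.21, 1.209, -1.21]
ft_force: [0.6, 0.4, -1.2]
grip_width: 0.351
time: 10.7
position: [0.4315, -0.2597, 0.0699]
tool_rot: [1.21, 1.208, -1.21]
ft_force: [0.3, -0.0, -1.1]
grip_width: 0.348
```

```bash
python3 -m jog '[{"rot":[0,0,0],"travel":[0.005,0,0],"jaw":1},{"rot":[0,0,0],"travel":[0,0,0],"jaw":1}]'
python3 -m jog '[{"rot":[0,0,0],"travel":[0.003,0,0],"jaw":1},{"rot":[0,0,0],"travel":[0,0,0],"jaw":1}]'
python3 -m jog '[{"rot":[0,0,0],"travel":[0.003,0,0],"jaw":1},{"rot":[0,0,0],"travel":[0,0,0],"jaw":1}]'
```

```text
time: 10.9
position: [0.4312, -0.2595, 0.0681]
tool_rot: [1.21, 1.208, -1.21]
ft_force: [-0.0, -0.2, -1.1]
grip_width: 0.348
time: 11.1
position: [0.4311, -0.2594, 0.067]
tool_rot: [1.21, 1.209, -1.21]
ft_force: [0.3, 0.7, -1.8]
grip_width: 0.351
time: 11.3
position: [0.4314, -0.2596, 0.0667]
tool_rot: [1.21, 1.208, -1.21]
ft_force: [-0.5, 0.8, 2.4]
grip_width: 0.349
```

```bash
python3 -m jog '[{"rot":[0,0,0],"travel":[0.001,0,0],"jaw":1},{"rot":[0,0,0],"travel":[0,0,0],"jaw":0.2},{"rot":[0,0,0],"travel":[0,0,0],"jaw":0},{"rot":[0,0,0],"travel":[0,0,0],"jaw":-0.3},{"rot":[0,0,0],"travel":[0,0,0],"jaw":-0.5},{"rot":[0,0,0],"travel":[0,0,0],"jaw":-0.5},{"rot":[0,0,0],"travel":[0,0,0],"jaw":-0.5}]'
python3 -m jog '[{"rot":[0,0,0],"travel":[-0.05,0,0],"jaw":-0.5},{"rot":[0,0,0],"travel":[-0.1,0,0],"jaw":-0.5},{"rot":[0,0,0],"travel":[-0.1,0,0],"jaw":-0.5},{"rot":[0,0,0],"travel":[-0.1,0,0],"jaw":-0.5},{"rot":[0,0,0],"travel":[0,0,-0.1],"jaw":-0.5},{"rot":[0,0,0],"travel":[0,0.015,-0.15],"jaw":-0.5},{"rot":[0,0,0],"travel":[0,0.035,-0.15],"jaw":-0.5},{"rot":[0,0,0],"travel":[0,0.035,-0.15],"jaw":-0.5}]'
python3 st.py
python3 look.py scene 90 120 270 290 pics/s6 .4317 -.2588 .005 .4317 -.2588 .095
python3 look.py top 250 170 400 270 pics/t6 .4317 -.2588 .005 .4317 -.2588 .095
```

```text
time: 12.0
position: [0.4311, -0.2594, 0.0659]
tool_rot: [1.21, 1.209, -1.21]
ft_force: [0.1, 0.1, -0.0]
grip_width: 0.721
time: 12.8
position: [0.4573, -0.093, 0.1723]
tool_rot: [1.21, 1.206, -1.21]
ft_force: [0.6, -1.5, -0.2]
grip_width: 0.75
12.8 [ 0.4573 -0.093   0.1723] F [ 0.5734 -1.4521 -0.2406] w 65.24287221156163 q [ 0.9164 -0.0164 -0.7577  1.9336 -0.0106  1.2181  0.1606]
[[ 0.0016  1.     -0.0019]
 [-0.0016 -0.0018 -1.    ]
 [-1.      0.0016  0.0016]]
```

View pics/s6.png

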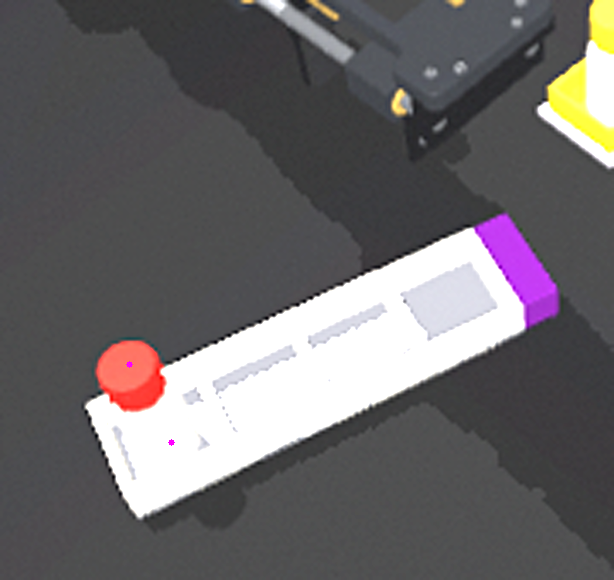

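View pics/t6.png

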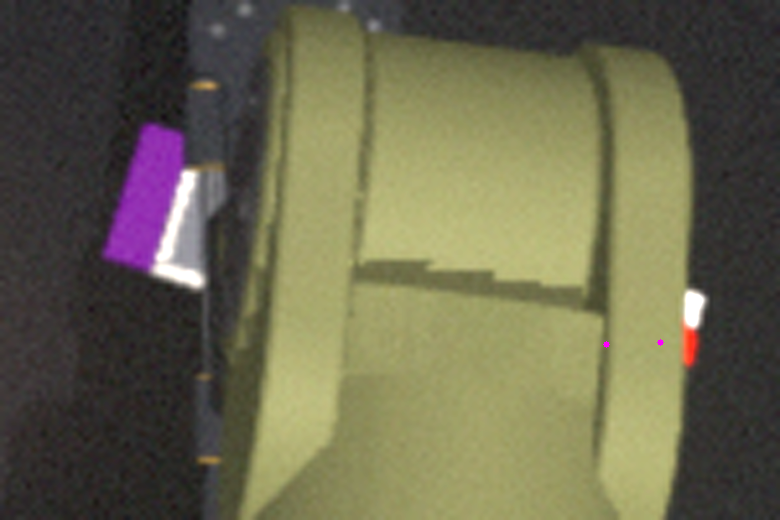

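```bash
python3 -m jog '[{"rot":[0,0,0],"travel":[0,0,-0.15],"jaw":-0.5},{"rot":[0,0,0],"travel":[0,0,-0.15],"jaw":-0.5},{"rot":[0,0,0],"travel":[0,0,-0.15],"jaw":-0.5},{"rot":[0,0,0],"travel":[0,0,-0.15],"jaw":-0.5},{"rot":[0,0,0],"travel":[0,0,-0.15],"jaw":-0.5},{"rot":[0,0,0],"travel":[0,0,-0.1],"jaw":-0.5},{"rot":[0,0,0],"travel":[0,0,-0.05],"jaw":-0.5},{"rot":[0,0,0],"travel":[0,0,0],"jaw":-0.5}]'
python3 st.py
```

```text
time: 13.7
position: [0.4569, 0.1782, 0.1719]
tool_rot: [1.208, 1.211, -1.205]
ft_force: [0.2, 0.4, 1.2]
grip_width: 0.75
13.7 [0.4569 0.1782 0.1719] F [0.2185 0.3875 1.1646] w 65.27347497499191 q [ 0.6107  0.0862 -1.0662  1.8765  0.0794  1.2232 -0.4771]
[[ 0.0008  1.      0.0039]
 [ 0.0012  0.0039 -1.    ]
 [-1.      0.0008 -0.0012]]
```

```bash
python3 -m jog '[{"rot":[0,0,0],"travel":[0,0,-0.1],"jaw":-0.5},{"rot":[0,0,0],"travel":[0,0,-0.034],"jaw":-0.5},{"rot":[0,0,0],"travel":[0.07,0,0],"jaw":-0.5},{"rot":[0,0,0],"travel":[0.07,0,0],"jaw":-0.5},{"rot":[0,0,0],"travel":[0,0,0],"jaw":-0.5}]'
python3 st.py
```

```text
time: 14.2
position: [0.456, 0.2129, 0.1269]
tool_rot: [1.207, 1.209, -1.216]
ft_force: [-1.8, -1.3, 0.4]
grip_width: 0.756
14.2 [0.456  0.2129 0.1269] F [-1.7528 -1.2764  0.3803] w 65.75872195136171 q [ 0.4958  0.2113 -1.0711  1.8966  0.2021  1.1555 -0.652 ]
[[-0.0046  1.     -0.0028]
 [-0.0025 -0.0028 -1.    ]
 [-1.     -0.0046  0.0025]]
```

Next: y +5.5 mm, z −57 mm.

```bash
python3 -m jog '[{"rot":[0,0,0],"travel":[0.03,0,-0.018],"jaw":-0.5},{"rot":[0,0,0],"travel":[0.06,0,0],"jaw":-0.5},{"rot":[0,0,0],"travel":[0.06,0,0],"jaw":-0.5},{"rot":[0,0,0],"travel":[0.025,0,0],"jaw":-0.5},{"rot":[0,0,0],"travel":[0,0,0],"jaw":-0.5}]'
python3 st.py
```

```text
time: 14.7
position: [0.457, 0.2208, 0.0761]
tool_rot: [1.209, 1.209, -1.211]
ft_force: [-0.3, -0.7, 0.9]
grip_width: 0.752
14.7 [0.457  0.2208 0.0761] F [-0.2759 -0.7262  0.8551] w 65.4500312190177 q [ 0.4262  0.2983 -1.0355  1.941   0.2928  1.0648 -0.736 ]
[[-0.0011  1.     -0.0014]
 [-0.0003 -0.0014 -1.    ]
 [-1.     -0.0011  0.0003]]
```

```bash
python3 -m jog '[{"rot":[0,0,0],"travel":[0.021,0,0.008],"jaw":-0.5},{"rot":[0,0,0],"travel":[0,0,0],"jaw":0},{"rot":[0,0,0],"travel":[0,0,0],"jaw":0.2},{"rot":[0,0,0],"travel":[0,0,0],"jaw":1},{"rot":[0,0,0],"travel":[0,0,0],"jaw":1},{"rot":[0,0,0],"travel":[0,0,0],"jaw":1},{"rot":[0,0,0],"travel":[0,0,0],"jaw":1}]' 18
python3 -m jog '[{"rot":[0,0,0],"travel":[-0.02,0,0],"jaw":1},{"rot":[0,0,0],"travel":[-0.06,0,0],"jaw":1},{"rot":[0,0,0],"travel":[-0.1,0,0],"jaw":1},{"rot":[0,0,0],"travel":[-0.1,0,0],"jaw":1},{"rot":[0,0,0],"travel":[-0.1,0,0],"jaw":1},{"rot":[0,0,0],"travel":[-0.06,0,0],"jaw":1},{"rot":[0,0,0],"travel":[0,0,0],"jaw":1},{"rot":[0,0,0],"travel":[0,0,0],"jaw":1}]'
python3 st.py
python3 look.py scene 250 20 390 150 pics/s7
```

```text
time: 15.4
position: [0.4574, 0.2188, 0.0703]
tool_rot: [1.21, 1.208, -1.21]
ft_force: [0.1, -0.6, 0.6]
grip_width: 0.347
time: 16.2
position: [0.457, 0.2185, 0.2017]
tool_rot: [1.21, 1.208, -1.211]
ft_force: [-0.4, 0.6, -1.4]
grip_width: 0.351
16.2 [0.457  0.2185 0.2017] F [-0.4414  0.5531 -1.357 ] w 30.50914206863322 q [ 0.5532  0.1198 -1.1064  1.7999  0.112   1.29   -0.5827]
[[-0.0001  1.     -0.0012]
 [-0.0007 -0.0012 -1.    ]
 [-1.     -0.0001  0.0007]]
```

View pics/s7.png

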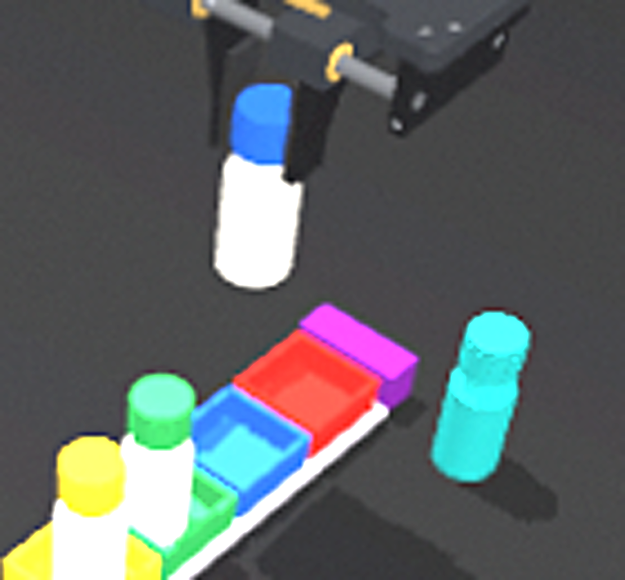

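```bash
python3 -m jog '[{"rot":[0,0,0],"travel":[0,0,0.05],"jaw":1},{"rot":[0,0,0],"travel":[0,0,0.1],"jaw":1},{"rot":[0,0,0],"travel":[0,0,0.12],"jaw":1},{"rot":[0,0,0],"travel":[0,0,0.12],"jaw":1},{"rot":[0,0,0],"travel":[0,0,0.12],"jaw":1},{"rot":[0,0,0],"travel":[0,0,0.12],"jaw":1},{"rot":[0,0,0],"travel":[0,0,0.12],"jaw":1},{"rot":[0,0,0],"travel":[0,0,0.12],"jaw":1}]'
python3 -m jog '[{"rot":[0,0,0],"travel":[0,0,0.12],"jaw":1},{"rot":[0,0,0],"travel":[0,-0.007,0.12],"jaw":1},{"rot":[0,0,0],"travel":[0,-0.007,0.12],"jaw":1},{"rot":[0,0,0],"travel":[0,-0.007,0.12],"jaw":1},{"rot":[0,0,0],"travel":[0,0,0.05],"jaw":1},{"rot":[0,0,0],"travel":[0,0,0],"jaw":1},{"rot":[0,0,0],"travel":[0,0,0],"jaw":1}]'
python3 st.py
```

```text
time: 17.05
position: [0.4557, -0.0436, 0.2006]
tool_rot: [1.209, 1.211, -1.212]
ft_force: [0.3, -0.5, -0.9]
grip_width: 0.353
time: 17.75
position: [0.4503, -0.1995, 0.2011]
tool_rot: [1.21, 1.212, -1.209]
ft_force: [0.3, 0.0, -0.8]
grip_width: 0.347
17.75 [ 0.4503 -0.1995  0.2011] F [ 0.3177  0.0496 -0.7837] w 30.178749871341225 q [ 1.0253  0.0288 -0.6659  1.8389  0.0169  1.2822  0.3548]
[[-0.0014  1.      0.0001]
 [ 0.0023  0.0001 -1.    ]
 [-1.     -0.0014 -0.0023]]
```

```bash
python3 -m jog '[{"rot":[0,0,0],"travel":[0.05,0,0.008],"jaw":1},{"rot":[0,0,0],"travel":[0.1,0,0],"jaw":1},{"rot":[0,0,0],"travel":[0.1,0,0],"jaw":1},{"rot":[0,0,0],"travel":[0.08,0,0],"jaw":1},{"rot":[0,0,0],"travel":[0.05,0,0],"jaw":1},{"rot":[0,0,0],"travel":[0.03,0,0],"jaw":1},{"rot":[0,0,0],"travel":[0.01,0,0],"jaw":1},{"rot":[0,0,0],"travel":[0,0,0],"jaw":1}]'
python3 st.py
```

```text
time: 18.55
position: [0.4506, -0.2031, 0.076]
tool_rot: [1.209, 1.209, -1.209]
ft_force: [1.0, 0.4, -1.1]
grip_width: 0.35
18.55 [ 0.4506 -0.2031  0.076 ] F [ 0.9868  0.3855 -1.1368] w 30.460982339004985 q [ 0.9924  0.1714 -0.6652  1.9806  0.1231  1.0291  0.2706]
[[-0.0001  1.     -0.    ]
 [ 0.0001 -0.     -1.    ]
 [-1.     -0.0001 -0.0001]]
```

```bash
python3 -m jog '[{"rot":[0,0,0],"travel":[0.008,0,0],"jaw":1},{"rot":[0,0,0],"travel":[0.006,0,0],"jaw":1},{"rot":[0,0,0],"travel":[0.005,0,0],"jaw":1},{"rot":[0,0,0],"travel":[0,0,0],"jaw":1}]'
python3 -m jog '[{"rot":[0,0,0],"travel":[0.004,0,0],"jaw":1},{"rot":[0,0,0],"travel":[0,0,0],"jaw":1}]'
python3 -m jog '[{"rot":[0,0,0],"travel":[0.003,0,0],"jaw":1},{"rot":[0,0,0],"travel":[0,0,0],"jaw":1}]'
python3 -m jog '[{"rot":[0,0,0],"travel":[0.003,0,0],"jaw":1},{"rot":[0,0,0],"travel":[0,0,0],"jaw":1}]'
```

```text
time: 18.95
position: [0.4504, -0.2038, 0.0705]
tool_rot: [1.21, 1.208, -1.21]
ft_force: [0.9, -0.2, -1.9]
grip_width: 0.347
time: 19.15
position: [0.4504, -0.2037, 0.0692]
tool_rot: [1.21, 1.209, -1.21]
ft_force: [0.2, -0.1, -1.6]
grip_width: 0.353
time: 19.35
position: [0.4504, -0.2036, 0.0682]
tool_rot: [1.21, 1.209, -1.21]
ft_force: [-0.3, -0.2, -1.1]
grip_width: 0.355
time: 19.55
position: [0.4504, -0.2036, 0.0673]
tool_rot: [1.21, 1.209, -1.21]
ft_force: [-0.6, 0.2, -0.9]
grip_width: 0.35
```

```bash
python3 -m jog '[{"rot":[0,0,0],"travel":[0.002,0,0],"jaw":1},{"rot":[0,0,0],"travel":[0,0,0],"jaw":1}]'
python3 -m jog '[{"rot":[0,0,0],"travel":[0.002,0,0],"jaw":1},{"rot":[0,0,0],"travel":[0,0,0],"jaw":1}]'
```

```text
time: 19.75
position: [0.4506, -0.2037, 0.0672]
tool_rot: [1.21, 1.208, -1.21]
ft_force: [-1.3, 0.8, 2.9]
grip_width: 0.351
time: 19.95
position: [0.4508, -0.2038, 0.0671]
tool_rot: [1.21, 1.208, -1.21]
ft_force: [-1.1, 0.3, 6.9]
grip_width: 0.352
```

```bash
python3 -m jog '[{"rot":[0,0,0],"travel":[0,0,0],"jaw":0.25},{"rot":[0,0,0],"travel":[0,0,0],"jaw":0.1},{"rot":[0,0,0],"travel":[0,0,0],"jaw":-0.2},{"rot":[0,0,0],"travel":[0,0,0],"jaw":-0.5},{"rot":[0,0,0],"travel":[0,0,0],"jaw":-0.5},{"rot":[0,0,0],"travel":[0,0,0],"jaw":-0.5}]'
python3 -m jog '[{"rot":[0,0,0],"travel":[-0.05,0,0],"jaw":-0.5},{"rot":[0,0,0],"travel":[-0.1,0,0],"jaw":-0.5},{"rot":[0,0,0],"travel":[-0.1,0,0],"jaw":-0.5},{"rot":[0,0,0],"travel":[-0.1,0,0],"jaw":-0.5},{"rot":[0,0,0],"travel":[0,0,-0.1],"jaw":-0.5},{"rot":[0,0,0],"travel":[0,0.01,-0.15],"jaw":-0.5},{"rot":[0,0,0],"travel":[0,0.008,-0.15],"jaw":-0.5},{"rot":[0,0,0],"travel":[0,0,-0.15],"jaw":-0.5}]'
python3 -m jog '[{"rot":[0,0,0],"travel":[0,0,-0.15],"jaw":-0.5},{"rot":[0,0,0],"travel":[0,0,-0.15],"jaw":-0.5},{"rot":[0,0,0],"travel":[0,0,-0.15],"jaw":-0.5},{"rot":[0,0,0],"travel":[0,0,-0.1],"jaw":-0.5},{"rot":[0,0,0],"travel":[0,0,-0.06],"jaw":-0.5},{"rot":[0,0,0],"travel":[0,0,0],"jaw":-0.5},{"rot":[0,0,0],"travel":[0,0,0],"jaw":-0.5}]'
python3 st.py
python3 look.py scene 90 60 340 290 pics/s8
```

```text
time: 20.55
position: [0.4504, -0.2036, 0.0662]
tool_rot: [1.21, 1.209, -1.21]
ft_force: [-0.6, -0.3, -0.2]
grip_width: 0.707
time: 21.35
position: [0.4564, -0.0369, 0.1725]
tool_rot: [1.21, 1.207, -1.209]
ft_force: [-0.1, 0.2, 0.5]
grip_width: 0.748
time: 22.05
position: [0.4564, 0.1439, 0.1717]
tool_rot: [1.209, 1.208, -1.21]
ft_force: [0.0, 0.2, -0.1]
grip_width: 0.752
22.05 [0.4564 0.1439 0.1717] F [ 0.0475  0.2213 -0.0585] w 65.40876680647169 q [ 0.6799  0.0395 -1.0464  1.9017  0.0373  1.2203 -0.3795]
[[ 0.0004  1.     -0.0005]
 [-0.0008 -0.0005 -1.    ]
 [-1.      0.0004  0.0008]]
```

View pics/s8.png

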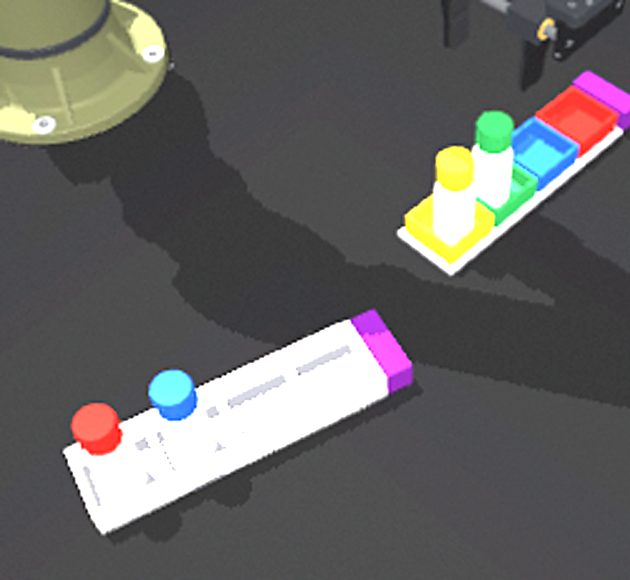

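Red and blue stand upright in the two far compartments, and green and yellow are still in their holders. Next is green at (.4558, .1534): +9.5 mm in y and about −102 mm in z.

```bash
python3 -m jog '[{"rot":[0,0,0],"travel":[0.04,0,-0.032],"jaw":-0.5},{"rot":[0,0,0],"travel":[0.08,0,0],"jaw":-0.5},{"rot":[0,0,0],"travel":[0.08,0,0],"jaw":-0.5},{"rot":[0,0,0],"travel":[0.07,0,0],"jaw":-0.5},{"rot":[0,0,0],"travel":[0.05,0,0],"jaw":-0.5},{"rot":[0,0,0],"travel":[0,0,0],"jaw":-0.5},{"rot":[0,0,0],"travel":[0,0,0],"jaw":-0.5}]'
python3 st.py
```

```text
time: 22.8
position: [0.4567, 0.1535, 0.0756]
tool_rot: [1.211, 1.208, -1.211]
ft_force: [0.7, -0.1, 0.4]
grip_width: 0.75
22.8 [0.4567 0.1535 0.0756] F [ 0.6773 -0.0689  0.4262] w 65.24072739396519 q [ 0.5826  0.2159 -1.0331  2.001   0.2152  1.0389 -0.5526]
[[ 0.0001  1.     -0.002 ]
 [-0.     -0.002  -1.    ]
 [-1.      0.0001  0.    ]]
```

```bash
python3 -m jog '[{"rot":[0,0,0],"travel":[0.02,-0.002,0],"jaw":-0.5},{"rot":[0,0,0],"travel":[0,0,0],"jaw":0},{"rot":[0,0,0],"travel":[0,0,0],"jaw":0.2},{"rot":[0,0,0],"travel":[0,0,0],"jaw":1},{"rot":[0,0,0],"travel":[0,0,0],"jaw":1},{"rot":[0,0,0],"travel":[0,0,0],"jaw":1},{"rot":[0,0,0],"travel":[0,0,0],"jaw":1}]' 18
python3 -m jog '[{"rot":[0,0,0],"travel":[-0.02,0,0],"jaw":1},{"rot":[0,0,0],"travel":[-0.06,0,0],"jaw":1},{"rot":[0,0,0],"travel":[-0.1,0,0],"jaw":1},{"rot":[0,0,0],"travel":[-0.1,0,0],"jaw":1},{"rot":[0,0,0],"travel":[-0.1,0,0],"jaw":1},{"rot":[0,0,0],"travel":[-0.06,0,0],"jaw":1},{"rot":[0,0,0],"travel":[0,0,0],"jaw":1},{"rot":[0,0,0],"travel":[0,0,0],"jaw":1}]'
python3 st.py
python3 look.py scene 200 20 390 150 pics/s9
```

```text
time: 23.5
position: [0.4558, 0.154, 0.0693]
tool_rot: [1.21, 1.208, -1.21]
ft_force: [0.3, 0.4, 0.1]
grip_width: 0.35
time: 24.3
position: [0.4554, 0.1537, 0.2008]
tool_rot: [1.209, 1.208, -1.211]
ft_force: [0.4, -0.3, -2.0]
grip_width: 0.351
24.3 [0.4554 0.1537 0.2008] F [ 0.4001 -0.2981 -2.0335] w 30.531209976919396 q [ 0.6979  0.0114 -1.0691  1.8573  0.0112  1.2792 -0.3756]
[[-0.0002  1.     -0.0012]
 [-0.0008 -0.0012 -1.    ]
 [-1.     -0.0002  0.0008]]
```

View pics/s9.png

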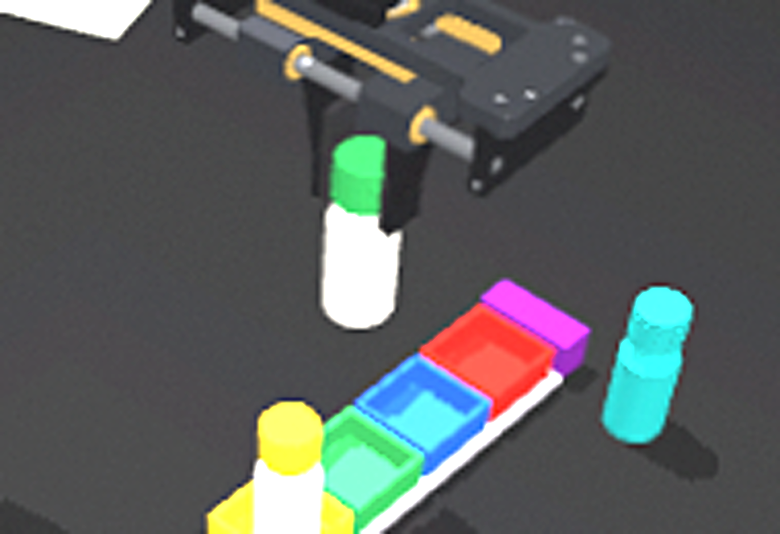

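```bash
python3 -m jog '[{"rot":[0,0,0],"travel":[0,0,0.05],"jaw":1},{"rot":[0,0,0],"travel":[0,0.008,0.1],"jaw":1},{"rot":[0,0,0],"travel":[0,0.01,0.12],"jaw":1},{"rot":[0,0,0],"travel":[0,0.01,0.12],"jaw":1},{"rot":[0,0,0],"travel":[0,0.01,0.12],"jaw":1},{"rot":[0,0,0],"travel":[0,0.01,0.12],"jaw":1},{"rot":[0,0,0],"travel":[0,0,0.12],"jaw":1},{"rot":[0,0,0],"travel":[0,0,0.12],"jaw":1}]'
python3 -m jog '[{"rot":[0,0,0],"travel":[0,0,0.08],"jaw":1},{"rot":[0,0,0],"travel":[0,0,0.05],"jaw":1},{"rot":[0,0,0],"travel":[0,0,0],"jaw":1},{"rot":[0,0,0],"travel":[0,0,0],"jaw":1}]'
python3 st.py
```

```text
time: 25.15
position: [0.4686, -0.1082, 0.1994]
tool_rot: [1.209, 1.212, -1.211]
ft_force: [0.7, 1.2, 0.0]
grip_width: 0.354
time: 25.55
position: [0.4696, -0.1445, 0.2005]
tool_rot: [1.21, 1.211, -1.209]
ft_force: [0.1, -0.6, -1.4]
grip_width: 0.351
25.55 [ 0.4696 -0.1445  0.2005] F [ 0.0632 -0.614  -1.4083] w 30.53995128514125 q [ 0.9876  0.0299 -0.7471  1.8408  0.0197  1.2804  0.2351]
[[-0.0011  1.      0.0001]
 [ 0.0018  0.0001 -1.    ]
 [-1.     -0.0011 -0.0018]]
```

```bash
python3 -m jog '[{"rot":[0,0,0],"travel":[0.05,0,0],"jaw":1},{"rot":[0,0,0],"travel":[0.1,0,0],"jaw":1},{"rot":[0,0,0],"travel":[0.1,0,0],"jaw":1},{"rot":[0,0,0],"travel":[0.08,0,0],"jaw":1},{"rot":[0,0,0],"travel":[0.05,0,0],"jaw":1},{"rot":[0,0,0],"travel":[0.03,0,0],"jaw":1},{"rot":[0,0,0],"travel":[0.015,0,0],"jaw":1},{"rot":[0,0,0],"travel":[0,0,0],"jaw":1}]'
python3 -m jog '[{"rot":[0,0,0],"travel":[0.004,0,0],"jaw":1},{"rot":[0,0,0],"travel":[0.004,0,0],"jaw":1},{"rot":[0,0,0],"travel":[0.004,0,0],"jaw":1},{"rot":[0,0,0],"travel":[0,0,0],"jaw":1}]'
python3 -m jog '[{"rot":[0,0,0],"travel":[0.003,0,0],"jaw":1},{"rot":[0,0,0],"travel":[0,0,0],"jaw":1}]'
```

```text
time: 26.35
position: [0.47, -0.1458, 0.0739]
tool_rot: [1.21, 1.209, -1.209]
ft_force: [-0.3, -0.7, -1.2]
grip_width: 0.35
time: 26.75
position: [0.4698, -0.1462, 0.0703]
tool_rot: [1.21, 1.208, -1.21]
ft_force: [0.1, 0.2, -2.3]
grip_width: 0.353
time: 26.95
position: [0.4697, -0.1461, 0.0692]
tool_rot: [1.21, 1.209, -1.21]
ft_force: [-0.3, -0.6, -1.6]
grip_width: 0.347
```

```bash
python3 -m jog '[{"rot":[0,0,0],"travel":[0.003,0,0],"jaw":1},{"rot":[0,0,0],"travel":[0.003,0,0],"jaw":1},{"rot":[0,0,0],"travel":[0,0,0],"jaw":1}]'
python3 -m jog '[{"rot":[0,0,0],"travel":[0.002,0,0],"jaw":1},{"rot":[0,0,0],"travel":[0,0,0],"jaw":1}]'
python3 -m jog '[{"rot":[0,0,0],"travel":[0.002,0,0],"jaw":1},{"rot":[0,0,0],"travel":[0,0,0],"jaw":1}]'
```

```text
time: 27.25
position: [0.4696, -0.146, 0.0673]
tool_rot: [1.21, 1.209, -1.21]
ft_force: [0.2, 0.5, -1.3]
grip_width: 0.353
time: 27.45
position: [0.4697, -0.1461, 0.0667]
tool_rot: [1.21, 1.209, -1.21]
ft_force: [-0.0, -0.3, -0.9]
grip_width: 0.351
time: 27.65
position: [0.4698, -0.1461, 0.0663]
tool_rot: [1.21, 1.208, -1.21]
ft_force: [-0.6, -0.0, -0.5]
grip_width: 0.347
```

```bash
python3 -m jog '[{"rot":[0,0,0],"travel":[0.002,0,0],"jaw":1},{"rot":[0,0,0],"travel":[0,0,0],"jaw":1}]'
```

```text
time: 27.85
position: [0.4701, -0.1462, 0.0662]
tool_rot: [1.21, 1.208, -1.21]
ft_force: [-1.3, 0.4, 5.0]
grip_width: 0.351
```

```bash
python3 -m jog '[{"rot":[0,0,0],"travel":[0,0,0],"jaw":0.25},{"rot":[0,0,0],"travel":[0,0,0],"jaw":0.1},{"rot":[0,0,0],"travel":[0,0,0],"jaw":-0.2},{"rot":[0,0,0],"travel":[0,0,0],"jaw":-0.5},{"rot":[0,0,0],"travel":[0,0,0],"jaw":-0.5},{"rot":[0,0,0],"travel":[0,0,0],"jaw":-0.5}]'
python3 -m jog '[{"rot":[0,0,0],"travel":[-0.05,0,0],"jaw":-0.5},{"rot":[0,0,0],"travel":[-0.1,0,0],"jaw":-0.5},{"rot":[0,0,0],"travel":[-0.1,0,0],"jaw":-0.5},{"rot":[0,0,0],"travel":[-0.1,0,0],"jaw":-0.5},{"rot":[0,0,0],"travel":[0,0,-0.1],"jaw":-0.5},{"rot":[0,0,0],"travel":[0,-0.01,-0.15],"jaw":-0.5},{"rot":[0,0,0],"travel":[0,-0.015,-0.15],"jaw":-0.5},{"rot":[0,0,0],"travel":[0,-0.015,-0.15],"jaw":-0.5}]'
python3 -m jog '[{"rot":[0,0,0],"travel":[0,0,-0.12],"jaw":-0.5},{"rot":[0,0,0],"travel":[0,0,-0.1],"jaw":-0.5},{"rot":[0,0,0],"travel":[0,0,-0.05],"jaw":-0.5},{"rot":[0,0,0],"travel":[0,0,0],"jaw":-0.5},{"rot":[0,0,0],"travel":[0,0,0],"jaw":-0.5}]'
python3 st.py
python3 look.py scene 90 60 340 290 pics/s10
```

```text
time: 28.45
position: [0.4697, -0.1461, 0.0655]
tool_rot: [1.21, 1.209, -1.21]
ft_force: [-0.7, 0.4, -0.3]
grip_width: 0.706
time: 29.25
position: [0.4579, 0.0207, 0.1719]
tool_rot: [1.21, 1.207, -1.209]
ft_force: [1.0, 0.3, -0.1]
grip_width: 0.749
time: 29.75
position: [0.4582, 0.0994, 0.1712]
tool_rot: [1.209, 1.208, -1.21]
ft_force: [0.6, -0.8, 0.6]
grip_width: 0.752
29.75 [0.4582 0.0994 0.1712] F [ 0.5534 -0.7971  0.6228] w 65.41614140501693 q [ 0.7528  0.0003 -1.0085  1.9238  0.0013  1.2174 -0.2569]
[[ 0.0005  1.     -0.0008]
 [-0.0009 -0.0008 -1.    ]
 [-1.      0.0005  0.0009]]
```

View pics/s10.png

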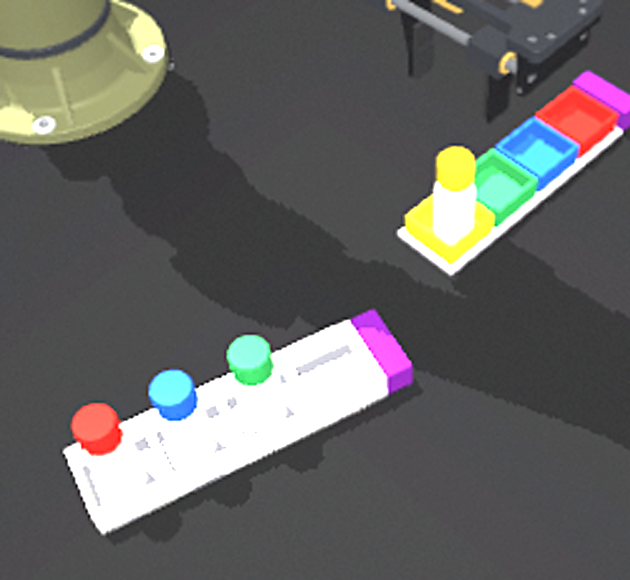

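Three are placed. Now yellow.

```bash
python3 -m jog '[{"rot":[0,0,0],"travel":[0.04,0,0.002],"jaw":-0.5},{"rot":[0,0,0],"travel":[0.08,0,0],"jaw":-0.5},{"rot":[0,0,0],"travel":[0.08,0,0],"jaw":-0.5},{"rot":[0,0,0],"travel":[0.07,0,0],"jaw":-0.5},{"rot":[0,0,0],"travel":[0.05,0,0],"jaw":-0.5},{"rot":[0,0,0],"travel":[0,0,0],"jaw":-0.5},{"rot":[0,0,0],"travel":[0,0,0],"jaw":-0.5}]'
python3 st.py
```

```text
time: 30.5
position: [0.4577, 0.0988, 0.0743]
tool_rot: [1.21, 1.209, -1.211]
ft_force: [0.4, 0.5, -0.1]
grip_width: 0.748
30.5 [0.4577 0.0988 0.0743] F [ 0.3706  0.4983 -0.0727] w 65.10340292609209 q [ 0.6885  0.1689 -1.008   2.0317  0.1662  1.0264 -0.402 ]
[[-0.0011  1.     -0.0021]
 [ 0.0003 -0.0021 -1.    ]
 [-1.     -0.0011 -0.0003]]
```

```bash
python3 -m jog '[{"rot":[0,0,0],"travel":[0.015,0,0],"jaw":-0.5},{"rot":[0,0,0],"travel":[0,0,0],"jaw":0},{"rot":[0,0,0],"travel":[0,0,0],"jaw":0.2},{"rot":[0,0,0],"travel":[0,0,0],"jaw":1},{"rot":[0,0,0],"travel":[0,0,0],"jaw":1},{"rot":[0,0,0],"travel":[0,0,0],"jaw":1},{"rot":[0,0,0],"travel":[0,0,0],"jaw":1}]' 18
python3 -m jog '[{"rot":[0,0,0],"travel":[-0.02,0,0],"jaw":1},{"rot":[0,0,0],"travel":[-0.06,0,0],"jaw":1},{"rot":[0,0,0],"travel":[-0.1,0,0],"jaw":1},{"rot":[0,0,0],"travel":[-0.1,0,0],"jaw":1},{"rot":[0,0,0],"travel":[-0.1,0,0],"jaw":1},{"rot":[0,0,0],"travel":[-0.06,0,0],"jaw":1},{"rot":[0,0,0],"travel":[0,0,0],"jaw":1},{"rot":[0,0,0],"travel":[0,0,0],"jaw":1}]'
python3 st.py
python3 look.py scene 180 20 390 150 pics/s11
```

```text
time: 31.2
position: [0.4581, 0.0993, 0.0702]
tool_rot: [1.21, 1.208, -1.21]
ft_force: [-0.8, 0.0, 0.1]
grip_width: 0.35
time: 32.0
position: [0.4578, 0.0992, 0.2019]
tool_rot: [1.209, 1.208, -1.21]
ft_force: [0.4, -0.5, -0.8]
grip_width: 0.347
32.0 [0.4578 0.0992 0.2019] F [ 0.4195 -0.4679 -0.7713] w 30.173280380810674 q [ 0.7828 -0.0405 -1.0146  1.8824 -0.0351  1.2809 -0.2225]
[[ 0.      1.     -0.0011]
 [-0.0008 -0.0011 -1.    ]
 [-1.      0.      0.0008]]
```

View pics/s11.png

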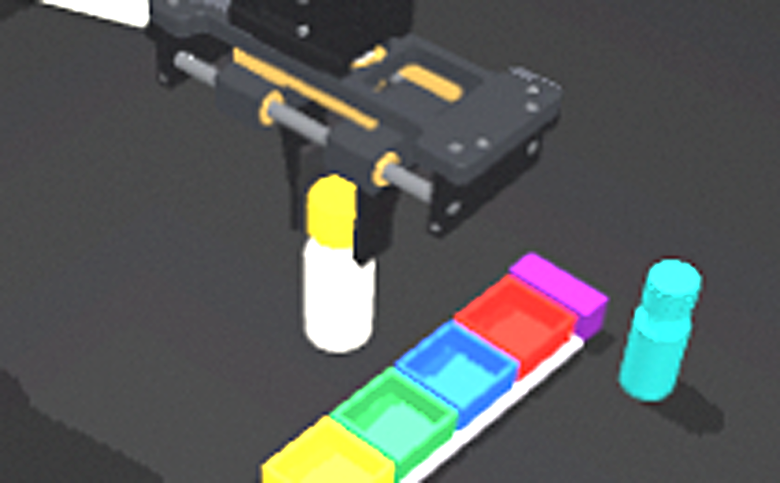

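```bash
python3 -m jog '[{"rot":[0,0,0],"travel":[0,0.008,0.05],"jaw":1},{"rot":[0,0,0],"travel":[0,0.02,0.1],"jaw":1},{"rot":[0,0,0],"travel":[0,0.02,0.12],"jaw":1},{"rot":[0,0,0],"travel":[0,0.02,0.12],"jaw":1},{"rot":[0,0,0],"travel":[0,0.02,0.12],"jaw":1},{"rot":[0,0,0],"travel":[0,0.015,0.08],"jaw":1},{"rot":[0,0,0],"travel":[0,0,0.035],"jaw":1},{"rot":[0,0,0],"travel":[0,0,0],"jaw":1}]'
python3 -m jog '[{"rot":[0,0,0],"travel":[0,0,0],"jaw":1},{"rot":[0,0,0],"travel":[0,0,0],"jaw":1}]'
```

```text
time: 32.85
position: [0.4878, -0.0889, 0.2008]
tool_rot: [1.212, 1.211, -1.213]
ft_force: [-0.8, 0.8, -0.8]
grip_width: 0.35
time: 33.05
position: [0.4886, -0.0862, 0.202]
tool_rot: [1.208, 1.21, -1.208]
ft_force: [0.3, -0.4, -0.7]
grip_width: 0.352
```

```bash
python3 -m jog '[{"rot":[0,0,0],"travel":[0.05,0,0.003],"jaw":1},{"rot":[0,0,0],"travel":[0.1,0,0],"jaw":1},{"rot":[0,0,0],"travel":[0.1,0,0],"jaw":1},{"rot":[0,0,0],"travel":[0.08,0,0],"jaw":1},{"rot":[0,0,0],"travel":[0.05,0,0],"jaw":1},{"rot":[0,0,0],"travel":[0.03,0,0],"jaw":1},{"rot":[0,0,0],"travel":[0.015,0,0],"jaw":1},{"rot":[0,0,0],"travel":[0,0,0],"jaw":1}]'
python3 -m jog '[{"rot":[0,0,0],"travel":[0.004,0,0],"jaw":1},{"rot":[0,0,0],"travel":[0.004,0,0],"jaw":1},{"rot":[0,0,0],"travel":[0.004,0,0],"jaw":1},{"rot":[0,0,0],"travel":[0,0,0],"jaw":1}]'
python3 -m jog '[{"rot":[0,0,0],"travel":[0.003,0,0],"jaw":1},{"rot":[0,0,0],"travel":[0,0,0],"jaw":1}]'
```

```text
time: 33.85
position: [0.4889, -0.089, 0.0747]
tool_rot: [1.21, 1.209, -1.21]
ft_force: [0.6, -0.3, -1.1]
grip_width: 0.348
time: 34.25
position: [0.4888, -0.0892, 0.0712]
tool_rot: [1.21, 1.208, -1.21]
ft_force: [-0.6, 0.9, 0.2]
grip_width: 0.353
time: 34.45
position: [0.4887, -0.0891, 0.0701]
tool_rot: [1.21, 1.209, -1.21]
ft_force: [-0.0, -0.2, -1.3]
grip_width: 0.348
```

```bash
python3 -m jog '[{"rot":[0,0,0],"travel":[0.003,0,0],"jaw":1},{"rot":[0,0,0],"travel":[0.003,0,0],"jaw":1},{"rot":[0,0,0],"travel":[0,0,0],"jaw":1}]'
python3 -m jog '[{"rot":[0,0,0],"travel":[0.002,0,0],"jaw":1},{"rot":[0,0,0],"travel":[0,0,0],"jaw":1}]'
python3 -m jog '[{"rot":[0,0,0],"travel":[0.002,0,0],"jaw":1},{"rot":[0,0,0],"travel":[0,0,0],"jaw":1}]'
```

```text
time: 34.75
position: [0.4886, -0.0891, 0.0682]
tool_rot: [1.21, 1.209, -1.21]
ft_force: [0.1, 0.7, -0.8]
grip_width: 0.348
time: 34.95
position: [0.4887, -0.0891, 0.0677]
tool_rot: [1.21, 1.209, -1.21]
ft_force: [0.4, -0.0, -0.3]
grip_width: 0.353
time: 35.15
position: [0.4888, -0.0891, 0.0672]
tool_rot: [1.21, 1.208, -1.21]
ft_force: [-0.2, -0.6, -1.0]
grip_width: 0.353
```

```bash
python3 -m jog '[{"rot":[0,0,0],"travel":[0.002,0,0],"jaw":1},{"rot":[0,0,0],"travel":[0,0,0],"jaw":1}]'
```

```text
time: 35.35
position: [0.489, -0.0892, 0.0671]
tool_rot: [1.21, 1.208, -1.21]
ft_force: [-1.3, 0.1, 3.7]
grip_width: 0.351
```

Contact. Now I release, retreat upward and move away for a final look from both cameras.

```bash
python3 -m jog '[{"rot":[0,0,0],"travel":[0,0,0],"jaw":0.25},{"rot":[0,0,0],"travel":[0,0,0],"jaw":0.1},{"rot":[0,0,0],"travel":[0,0,0],"jaw":-0.2},{"rot":[0,0,0],"travel":[0,0,0],"jaw":-0.5},{"rot":[0,0,0],"travel":[0,0,0],"jaw":-0.5},{"rot":[0,0,0],"travel":[0,0,0],"jaw":-0.5}]'
python3 -m jog '[{"rot":[0,0,0],"travel":[-0.05,0,0],"jaw":-0.5},{"rot":[0,0,0],"travel":[-0.1,0,0],"jaw":-0.5},{"rot":[0,0,0],"travel":[-0.1,0,0],"jaw":-0.5},{"rot":[0,0,0],"travel":[-0.1,0,0],"jaw":-0.5},{"rot":[0,0,0],"travel":[-0.05,0,-0.1],"jaw":-0.5},{"rot":[0,0,0],"travel":[0,0,-0.15],"jaw":-0.5},{"rot":[0,0,0],"travel":[0,0,-0.15],"jaw":-0.5},{"rot":[0,0,0],"travel":[0,0,-0.15],"jaw":-0.5}]'
python3 -m jog '[{"rot":[0,0,0],"travel":[0,0,-0.15],"jaw":-0.5},{"rot":[0,0,0],"travel":[0,0,-0.15],"jaw":-0.5},{"rot":[0,0,0],"travel":[0,0,-0.1],"jaw":-0.5},{"rot":[0,0,0],"travel":[0,0,0],"jaw":-0.5},{"rot":[0,0,0],"travel":[0,0,0],"jaw":-0.5},{"rot":[0,0,0],"travel":[0,0,0],"jaw":-0.5}]'
python3 look.py scene 90 60 340 290 pics/s12
python3 look.py top 240 170 400 270 pics/t12 .4317 -.2588 .095 .4507 -.2019 .095 .4697 -.1449 .095 .4887 -.088 .095
```

```text
time: 35.95
position: [0.4886, -0.0891, 0.0665]
tool_rot: [1.21, 1.209, -1.21]
ft_force: [-0.1, -1.0, -0.3]
grip_width: 0.705
time: 36.75
position: [0.489, 0.0775, 0.1881]
tool_rot: [1.211, 1.206, -1.209]
ft_force: [-0.2, 0.1, -1.0]
grip_width: 0.749
time: 37.35
position: [0.4894, 0.1943, 0.1868]
tool_rot: [1.211, 1.207, -1.212]
ft_force: [-0.1, -0.3, 0.5]
grip_width: 0.752
```

View pics/s12.png

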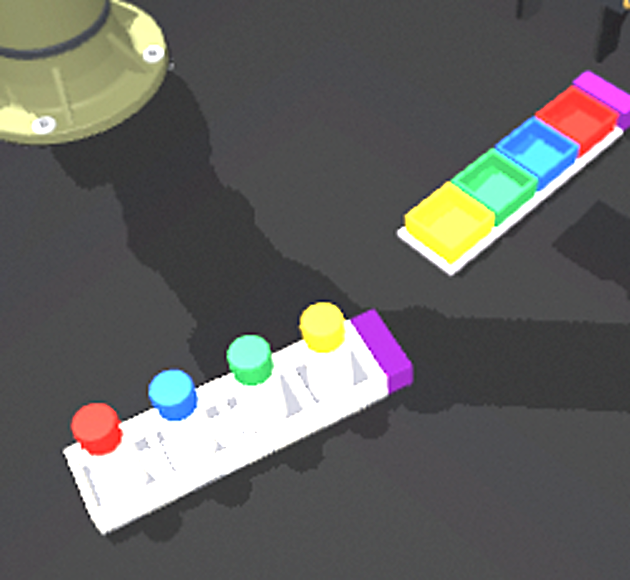

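View pics/t12.png

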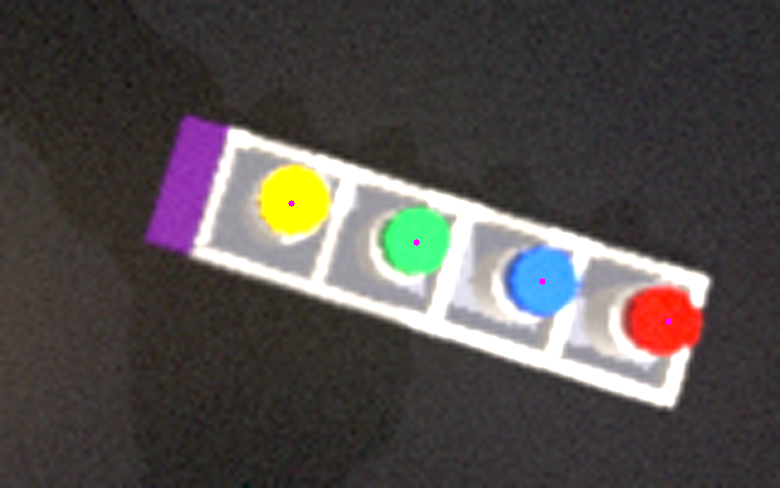

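Both views show all four upright and centred, one per compartment. From the purple end the order is yellow, green, blue, red, and the holders are empty.

```bash
python3 -c "
from bench import ctrl
print(ctrl.close_job())"
```

```text
the job is handed in; nothing more can be done
None
```

All four bottles are in the autosampler rack in reverse order, and the job was handed in at about 37.5 s, against the 112 s limit.

- **Order:** from the rack's purple end it reads yellow, green, blue, red. Red, which stood nearest the tray's purple end, is in the farthest compartment.
- **Setting down:** I gripped each bottle by its cap at 18 N rather than the stated 15 N. I lowered it in steps of about 1 mm or less at the end, until the wrist force showed contact (2.4–6.9 N), and then let go.
- **Last checks:** after retreating, both cameras showed all four bottles upright, one per compartment, with caps within a pixel or two of the predicted centres. The four holders were empty and the gripper was clear. The turquoise bottle was still standing when last in view, just before yellow was placed.
- **Disagreement:** the jaws stopped at about 30 mm on every cap rather than the stated 33 mm or so. In the first grasp the red bottle seemed to shift by roughly 3 mm. Neither affected holding or placing.

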